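# Build up a strainer from the spares shelf

### The arm

A 6-joint arm with a two-finger parallel gripper is mounted at the origin on the work surface. World frame = base frame: x ahead of the robot, y to its left, z up, the work surface at z = 0. Lengths are in m, angles in rad, forces in N, time in s.
With the tool pointing down it reaches from about 0.25 to 0.8 m from the base axis. Payload 3.9 kg.
Tool frame: the origin (TCP) lies at the very end of the fingers, on their centre line; the grasp point (between the pads) lies 19 mm behind it; z points along the fingers, y is the direction in which the jaws open and shut (so a half turn about z gives the same grasp; the last joint's range is limited). The gripper opens to 85 mm and grips with 20 to 120 N. Pads are 22 mm wide; open, the fingers measure 114 mm over their backs; the gripper's body (76 mm by 85 mm) begins 54 mm behind the grasp point. The pads swing forward as they close: fully open they stand 13 mm farther back than shut.
Start: joints at [-1.261, 0.26, -0.138, 1.173, 0, 1.571], TCP at [0.16, -0.5, 0.231] pointing down, gripper open.
Joint ranges: [-2.78, 2.78], [-0.83, 1.72], [-1.28, 1.37], [-1.9, 2.12], [-1.57, 1.48], [-3.14, 3.14]. Speed limits (rad/s): [2.57, 2.57, 3.14, 3.14, 3.14, 3.14].

### API

Orientations are given as a unit quaternion [w, x, y, z].
In Python, from rig import r gives the robot as it stands.
- The arm moves only by the shell command python3 -m handwheel 'ROWS'. ROWS is JSON, one flat list of numbers, 5 for each row, row after row: the shift along the tool's x, y, z each as a share of 0.12 m, from -1 to 1, then the turn about the tool's z as a share of 45 degrees, from -1 to 1, then the closure, from -1 (fully open) to 1 (shut). In form: [tx, ty, tz, turn, fingers, tx, ty, tz, turn, fingers, ...]. A call has 1 to 8 rows; each row is the pose to reach, as a shift and turn from the pose commanded when the call began, along the tool's axes at that moment; what a row does not reach only later rows make up. A row lasts 1/8 s, in which the tool goes at most 62.5 mm and 10.7 degrees, less where a joint would pass 70% of its speed; a pose out of reach is approached as far as the arm can. A call with a number of a shift or a turn outside -1 to 1 is refused whole. A call with a gripper value outside its range is refused whole. The fingers move at their own pace and stop on an object; the grip force is fixed at half the most. Time passes only in rows, so rows that repeat a pose let the fingers close. It gives the time, the measured TCP pose, the force and the opening at its end, in the units of the state.
- r.state(): the state, without advancing time (a new reading comes with each control period).
- r.snapshot(name): name is "side" or "top" or "wrist"; returns the picture (420x560x3 uint8, red, green, blue); there is no depth.
- r.calibration(name): a dict with "intrinsics" (3x3 intrinsics, pixels), "R" (3x3) and "t" (3): a world point X has camera coordinates R X + t; the wrist camera has in their place "mount" (4x4, takes a point from camera to tool coordinates, whose origin is the TCP and whose axes are the flange's). Camera axes: x right, y down, z forward; pixel columns grow to the right and rows downward; lengths in m; the calibration is good to about 2 mm. A picture is of the moment at which its call begins: read the wrist's pose just before it. calibration takes no time and is no camera call.
- r.job_done(): hands the job in, once; it reports no verdict.
The state is a dict: "t": time; "q": joint angles; "joint_vel": joint speeds; "tau": joint torques, N m; "position": TCP position; "eef_rot": TCP orientation; "wrist_force": force on the tool from outside, world axes, zero at the start; "ft_torque": the same for the moment, N m; "width": finger opening in m.
Only numpy, scipy, OpenCV 4.12 (cv2) and the standard library are available. Lean on these libraries where they do the work, as an engineer would, in place of code of your own. Each camera call takes 0.05 s, during which the arm holds its last target.

### The job

The square aluminium strainer bowl is stored mouth-down: turn it over and stand it mouth-up in the middle of the round rubber pad of the stand. Then stand the cylindrical strainer element upright inside the bowl, right down on its floor, and last swing the stand's retaining arm fully round over the element. Leave the other spares where they lie.

Things in the scene. Friction and masses are not known exactly. Their poses are not given: they have to be found in the camera images.
- bowl: body of the strainer bowl; origin at the centre of its mouth (rim plane); axes as for its centre point
- bowl_center (a point): centre, half-way up, of the strainer bowl: a plain cast-aluminium square cup with rounded corners, 64 x 64 mm outside, 75 mm from rim to bottom, walls and floor 6 mm thick (square bore 52 x 52 mm, 69 deep), 0.2 to 0.4 kg. x and y axes: square to its flat sides; z: from the mouth towards the closed bottom, so it points up at the start (mouth-down) and must point down at the end (mouth-up). It also lies steadily on any of its flat sides
- element: body of the strainer element; origin at the centre of its lower end; z along its axis, up
- element_center (a point): centre, half-way up, of the strainer element: a grey metal mesh cylinder with black ends, 40 mm across, 120 mm long, 0.1 to 0.2 kg, standing on end at the start; both ends are alike; z along its axis
- stand_pad (a point): centre of the top of the stand's round black rubber pad, 110 mm across, flat, 12 mm above the work surface; the stand is fixed. z up; y points from the arm's hinge post to the pad
- retainer_hinge (a point): on the vertical hinge axis of the retaining arm, 115 mm from the pad's centre at its -y side, 153 mm above the work surface, on top of a 26 mm post; z up
- retainer (a joint): angle of the stand's steel retaining arm about its vertical hinge, rad: 0 (its stop) when the arm reaches over the pad's centre, growing counter-clockwise seen from above as the arm swings out towards the robot, up to 2.4. Light friction (under 2 N at the knob), stays where it is left. The arm's underside is 147 mm above the work surface, 9 mm above an element standing in the bowl on the pad
- retainer_knob (a point): centre of the arm's black upright round knob, 22 mm across, reaching from 161 to 203 mm above the work surface (this point is at 185); on the arm's free end, 115 mm from the hinge axis, standing on a disc 44 mm across
- round_pan: bystander, to be left alone: round steel pan, 120 mm across and 50 high, lying mouth-down near the back; origin under its centre
- clamp: bystander, to be left alone: pipe clamp of two steel bars with two bolts, 100 x 30 x 45 mm, lying; origin under its centre
- flange: bystander, to be left alone: thick black rubber ring, 90 mm across, 22 high; origin under its centre
- wrench: bystander, to be left alone: spanner, 180 mm long, lying flat
- elbow: bystander, to be left alone: dark bent pipe with two flanges, about 150 x 110 x 48 mm, lying
- tape_roll: bystander, to be left alone: brown roll of tape, 100 mm across, 35 high, lying flat; origin under its centre
- cover: bystander, to be left alone: cream sheet-metal cover, 100 x 130 x 50 mm; origin under its centre
Not all that is in view belongs to the job. Several things look just like the bowl: the one meant starts farthest to the robot's left. What is shaped like the part that bears stand_pad but red is not meant.

How it is judged:
On the way, in this order (a step that is already met when the one before it is completed fails the run):
1. the bowl stands mouth-up on the pad, let go (angle between bowl_center's own z axis and vertical above 3.04 rad and horizontal distance between bowl_center and stand_pad below 0.018 m and z of bowl_center in the frame of stand_pad between 0.0325 and 0.0425 m and contact force between the fingers and bowl below 0.2 N), for 0.2 s.
2. the element stands in the bowl, let go (angle between bowl_center's own z axis and vertical above 3.04 rad and horizontal distance between bowl_center and stand_pad below 0.018 m and z of bowl_center in the frame of stand_pad between 0.0325 and 0.0425 m and angle between the z axis of element_center and the z axis of stand_pad, either way round below 0.1 rad and horizontal distance between element_center and bowl_center below 0.014 m and z of element_center in the frame of stand_pad between 0.061 and 0.071 m and contact force between the fingers and element below 0.2 N), for 0.2 s.
3. the retaining arm is swung fully over the element (angle between bowl_center's own z axis and vertical above 3.04 rad and horizontal distance between bowl_center and stand_pad below 0.018 m and z of bowl_center in the frame of stand_pad between 0.0325 and 0.0425 m and angle between the z axis of element_center and the z axis of stand_pad, either way round below 0.1 rad and horizontal distance between element_center and bowl_center below 0.014 m and z of element_center in the frame of stand_pad between 0.061 and 0.071 m and value of joint retainer below 0.12 rad), for 0.2 s.
At the end, for the whole second after the job is handed in: The bowl stands mouth-up on the pad (within 0.1 rad of upright, resting on it, within 18 mm of its centre), the element stands upright on the bowl's floor (within 0.1 rad), the retaining arm is within 0.12 rad of its stop over the element, and all is at rest (all of step 3 and linear speed of each of bowl, element below 0.02 m/s and velocity of joint retainer between -0.1 and 0.1 rad/s); the robot touches nothing.
It fails at once if another spare (pan, clamp, ring, spanner, bent pipe, tape roll or cover) is moved more than 30 mm (distance of any of round_pan, clamp, flange, wrench, elbow, tape_roll, cover from where it was at the start of the episode above 0.03 m).
It also fails if it takes over 72 s, if anything falls off the work surface, if the arm or the gripper's body presses on something with over 40 N, if the wrist force passes 120 N, or if a joint passes its speed limit or range.

## Working session

There is one attempt and no reset: what is moved stays moved. The work goes in short steps, Python scripts to look and compute and a shell command to move; the robot and the scene stay as the last step left them, time stands still between calls to the robot, and variables do not carry over. Pictures are saved under pics/ and viewed, and the job is handed in when it is done.

```bash
ls; mkdir -p pics
python3 - <<'E'
from rig import r
import cv2,json
s=r.state();print(s)
for n in ("side","top","wrist"):
    cv2.imwrite(f"pics/{n}0.png",r.snapshot(n)[:,:,::-1])
    print(n,r.calibration(n))
E
```

```text
pics
{'t': 0.0, 'q': array([-1.26101464e+00,  2.60682356e-01, -1.39380688e-01,  1.17269582e+00,
        1.63883591e-05,  1.57083999e+00]), 'joint_vel': array([ 0.00019727,  0.00021287,  0.00249669,  0.00034119, -0.00057816,
        0.00040952]), 'tau': array([ 3.66283275e-04, -4.05679822e+01,  2.53922367e+01,  1.87600561e-02,
        7.59205136e-05,  2.89856539e-07]), 'position': array([ 0.1598429 , -0.49935636,  0.23046138]), 'eef_rot': array([-9.70783143e-04,  9.88031270e-01,  1.54250598e-01, -1.43307773e-04]), 'wrist_force': array([ 0.0129992 ,  0.74491458, -0.36437298]), 'ft_torque': array([-0.03717093, -0.00595734, -0.03232919]), 'width': 0.08527078080321224}
side {'intrinsics': array([[509.39225409,   0.        , 284.44433561],
       [  0.        , 509.39225409, 203.20647132],
       [  0.        ,   0.        ,   1.        ]]), 'R': array([[-0.85003334, -0.52656217, -0.01325156],
       [-0.28795255,  0.4856158 , -0.82538514],
       [ 0.44105176, -0.69778906, -0.56441454]]), 't': array([0.4059444 , 0.24293009, 1.26528394])}
top {'intrinsics': array([[459.92390637,   0.        , 280.59876636],
       [  0.        , 459.92390637, 214.92626078],
       [  0.        ,   0.        ,   1.        ]]), 'R': array([[ 0.01192412, -0.99975471,  0.01866377],
       [-0.99086816, -0.01432102, -0.13407159],
       [ 0.13430598, -0.01689465, -0.99079588]]), 't': array([0.03420042, 0.47268079, 1.17056645])}
wrist {'intrinsics': array([[312.78003452,   0.        , 277.36478703],
       [  0.        , 312.78003452, 209.29952745],
       [  0.        ,   0.        ,   1.        ]]), 'mount': array([[-1.35295293e-03, -9.55253502e-01, -2.95785252e-01,
         7.49078589e-02],
       [ 9.99999058e-01, -1.36117776e-03, -1.78108359e-04,
        -9.55731828e-04],
       [-2.32477675e-04, -2.95785215e-01,  9.55254444e-01,
        -1.42787747e-01],
       [ 0.00000000e+00,  0.00000000e+00,  0.00000000e+00,
         1.00000000e+00]])}
```

View pics/top0.png

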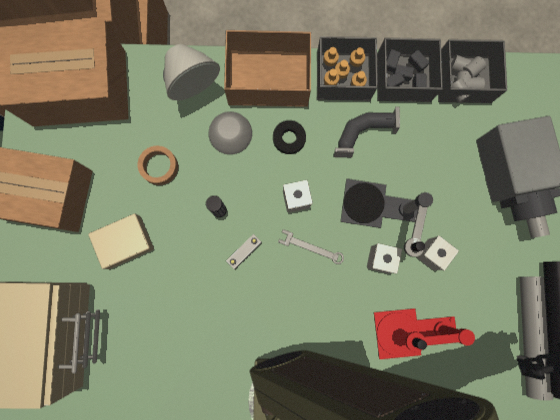

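View pics/side0.png

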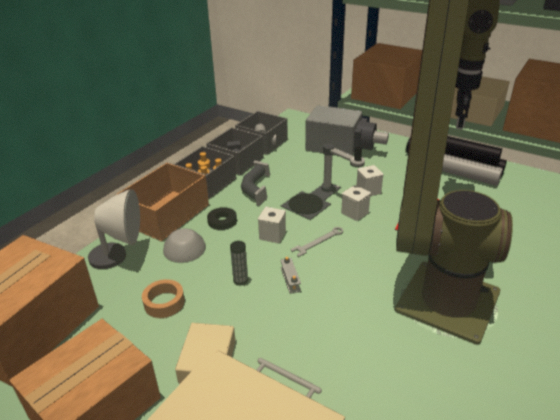

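View pics/wrist0.png

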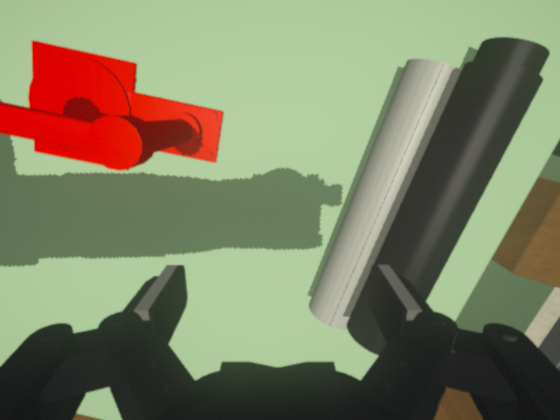

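```bash
cat > h.py <<'E'
from rig import r
import numpy as np, cv2
from scipy.spatial.transform import Rotation as Ro
C={n:r.calibration(n) for n in("side","top","wrist")}
def pose(s):
    q=s["eef_rot"]; return Ro.from_quat([q[1],q[2],q[3],q[0]]).as_matrix(),np.array(s["position"])
def cam(n,s=None):
    c=C[n];K=c["intrinsics"]
    if n!="wrist":
        return K,c["R"],c["t"]
    R,p=pose(s);M=c["mount"];Rw=R@M[:3,:3];tw=R@M[:3,3]+p
    return K,Rw.T,-Rw.T@tw
def ray(n,uv,z,s=None):
    K,R,t=cam(n,s);d=R.T@np.linalg.solve(K,[uv[0],uv[1],1.]);o=-R.T@t
    return o+d*(z-o[2])/d[2]
def proj(n,X,s=None):
    K,R,t=cam(n,s);c=K@(R@np.array(X)+t);return c[:2]/c[2]
def crop(n,name,box,k,s=None,pts=()):
    im=r.snapshot(n)[:,:,::-1].copy()
    x0,y0,x1,y1=box
    im=cv2.resize(im[y0:y1,x0:x1],None,fx=k,fy=k,interpolation=cv2.INTER_CUBIC)
    for p in pts:
        u=(proj(n,p,s)-[x0,y0]+.5)*k; cv2.circle(im,tuple(int(v) for v in u),4,(255,0,255),1)
    cv2.imwrite(f"pics/{name}.png",im)
def togo(X,yaw=None):
    """shares to go to world TCP X; yaw=world angle of tool y (jaw dir), rad"""
    s=r.state();R,p=pose(s);d=R.T@(np.array(X)-p)/0.12
    out=list(np.round(d,3))
    if yaw is not None:
        cur=np.arctan2(R[1,1],R[0,1]); a=-(yaw-cur) # tool z down
        a=(a+np.pi/2)%np.pi-np.pi/2
        out.append(round(a/np.deg2rad(45),3))
    return out
E
python3 - <<'E'
from h import *
crop("top","topA",(270,160,470,290),4)
crop("top","topB",(190,170,330,270),5)
for n,uv,z in [("bowl",(298,194),.075),("b2",(388,257),.075),("b3",(442,252),.075),("elem",(216,203),.12),("pad",(364,203),.012),("hinge",(409,208),.153),("knob",(418,246),.203)]:
    print(n,ray("top",uv,z).round(3))
E
```

```text
bowl [ 0.52  -0.002  0.075]
b2 [ 0.364 -0.228  0.075]
b3 [ 0.378 -0.365  0.075]
elem [0.487 0.199 0.12 ]
pad [ 0.51  -0.183  0.012]
hinge [ 0.477 -0.261  0.153]
knob [ 0.383 -0.264  0.203]
```

View pics/topA.png

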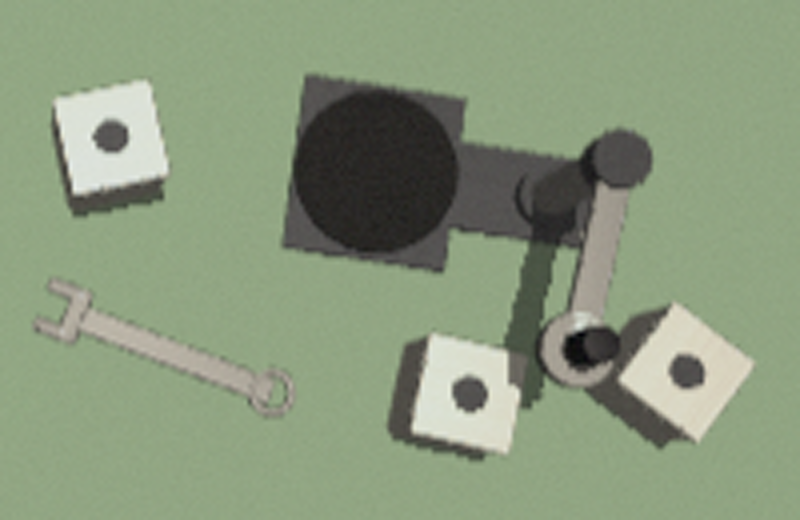

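View pics/topB.png

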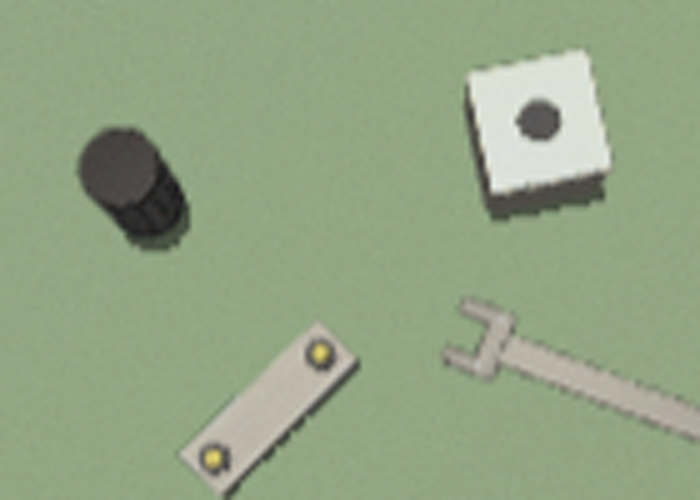

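Run:
```python
from h import *
P=np.array([(470,73),(583,52),(610,170),(493,193)])/5.-.1+[190,170]
W=np.array([ray("top",p,.075) for p in P]);print(W.round(4),W.mean(0).round(4))
for i in range(4):
    d=W[(i+1)%4]-W[i];print(np.hypot(*d[:2]).round(4),np.degrees(np.arctan2(d[1],d[0])).round(1))
for n,uv in [("elemtop",(121,168))]: print(ray("top",np.array(uv)/5+[190,170],.12))
A=lambda u:np.array(u)/4+[270,160]
print("pad",ray("top",A((376,170)),.012),"hinge",ray("top",A((622,158)),.165),"knob",ray("top",A((601,345)),.203))
print("stand plate edge",ray("top",A((306,73)),.0),ray("top",A((284,247)),0.0))
R,p=pose(r.state());print(R.round(3))
crop("top","chosen",(275,170,325,220),10)
```

```text
[[ 0.5444  0.0337  0.075 ]
 [ 0.5562 -0.0237  0.075 ]
 [ 0.4956 -0.0377  0.075 ]
 [ 0.4829  0.0214  0.075 ]] [ 0.5198 -0.0016  0.075 ]
0.0586 -78.4
0.0622 -167.1
0.0604 102.1
0.0627 11.3
[0.48553878 0.20302743 0.12      ]
pad [ 0.51160462 -0.18265053  0.012     ] hinge [ 0.49551205 -0.29671762  0.165     ] knob [ 0.38297482 -0.26886644  0.203     ]
stand plate edge [ 0.57969331 -0.1381386   0.        ] [ 0.46032288 -0.1224607   0.        ]
[[ 0.952  0.305 -0.   ]
 [ 0.305 -0.952  0.001]
 [ 0.    -0.001 -1.   ]]
```

View pics/chosen.png

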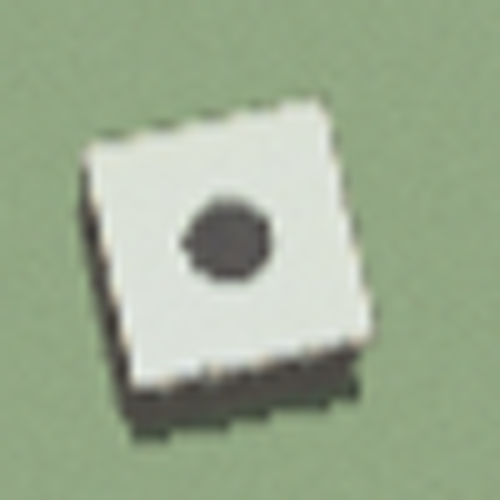

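```bash
python3 -m handwheel '[0,0,-0.4,0,1,0,0,-0.8,0,1]'; python3 -c "
from h import *
print(togo([.45,-.1,.33]))"
```

```text
t: 0.55
position: [0.1599, -0.4993, 0.3277]
eef_rot: [-0.001, 0.988, 0.154, -0.0]
wrist_force: [1.0, -1.7, 1.0]
width: 0.0519
[np.float64(3.317), np.float64(-2.432), np.float64(-0.014)]
```

```bash
python3 -m handwheel '[0.4,-0.3,0,-0.2,1,0.8,-0.6,0,-0.4,1,1,-0.75,0,-0.6,1,1,-0.75,0,-0.8,1,1,-0.75,0,-1,1]'; python3 -c "
from h import *
print(togo([.532,-.059,.2],np.radians(12)))"
```

```text
t: 1.18
position: [0.2472, -0.3771, 0.3275]
eef_rot: [0.0, 0.852, 0.523, -0.0]
wrist_force: [-0.2, 0.0, 0.1]
width: 0.0001
[np.float64(3.438), np.float64(0.918), np.float64(1.062), np.float64(-0.864)]
```

```bash
python3 -m handwheel '[0.45,0.12,0,-0.2,1,0.9,0.24,0,-0.4,1,1,0.27,0,-0.6,1,1,0.27,0,-0.8,1,1,0.27,0,-0.86,1]'; python3 -c "
from h import *
print(togo([.532,-.059,.2],np.radians(12)))"
```

```text
t: 1.8
position: [0.3309, -0.2854, 0.3273]
eef_rot: [-0.0, 0.632, 0.775, -0.0]
wrist_force: [-0.7, -0.5, 0.4]
width: -0.0001
[np.float64(1.51), np.float64(2.022), np.float64(1.061), np.float64(-0.008)]
```

```bash
python3 -m handwheel '[0.35,0.45,0,0,1,0.7,0.9,0,0,1,0.75,1,0,0,1]' >/dev/null;  python3 -m handwheel '[0.35,0.45,0,0,1,0.7,0.9,0.3,0,1,0.76,1,0.6,0,1,0.76,1,1,0,1]';python3 -c "
from h import *
print(togo([.532,-.059,.057],np.radians(12)))
s=r.state();cv2.imwrite('pics/w1.png',r.snapshot('wrist')[:,:,::-1])
c=[.52,-.002]
u=np.array([np.cos(np.radians(12)),np.sin(np.radians(12))]);v=np.array([-u[1],u[0]])
"
```

```text
t: 2.68
position: [0.5322, -0.0587, 0.2061]
eef_rot: [0.001, 0.632, 0.775, 0.001]
wrist_force: [-0.1, -0.6, 0.6]
width: -0.0002
[np.float64(-0.002), np.float64(-0.005), np.float64(1.242), np.float64(-0.008)]
```

View pics/w1.png

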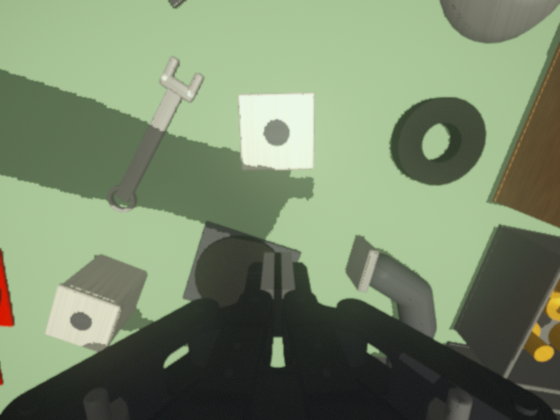

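```bash
python3 -m handwheel '[0,0,0.4,0,1,0,0,0.8,0,1,0,0,1,0,1]';python3 -m handwheel '[0,0,0.26,0,1,0,0,0.26,0,1]';python3 -c "
from h import *
s=r.state();cv2.imwrite('pics/w2.png',r.snapshot('wrist')[:,:,::-1])
print(ray('wrist',(276,132),.075,{'eef_rot':np.array([.001,.632,.775,.001]),'position':[.5322,-.0587,.2061]}))
"
```

```text
t: 3.1
position: [0.5283, -0.0607, 0.0857]
eef_rot: [-0.001, 0.633, 0.774, -0.001]
wrist_force: [0.0, 0.1, 0.4]
width: 0.0003
t: 3.35
position: [0.5279, -0.0607, 0.0549]
eef_rot: [-0.002, 0.633, 0.774, -0.001]
wrist_force: [-0.6, -0.9, -0.1]
width: -0.0001
[5.18550623e-01 1.66418213e-04 7.50000000e-02]
```

View pics/w2.png

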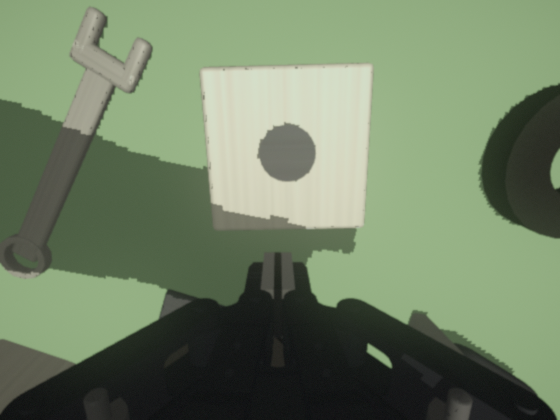

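```bash
python3 -m handwheel '[0.07,0.033,0,0,1,0.13,0.033,0,0,1,0.15,0.033,0,0,1,0.19,0.033,-0.058,0,1,0.235,0.033,-0.1,0,1,0.28,0.033,-0.14,0,1,0.337,0.033,-0.175,0,1,0.39,0.033,-0.208,0,1]';python3 -c "
from h import *
cv2.imwrite('pics/w3.png',r.snapshot('wrist')[:,:,::-1])
crop('side','s3',(200,150,360,270),4)
"
```

```text
t: 4.4
position: [0.5243, -0.0134, 0.0813]
eef_rot: [-0.0, 0.633, 0.774, 0.0]
wrist_force: [0.0, -0.5, -0.3]
width: -0.0002
```

View pics/w3.png

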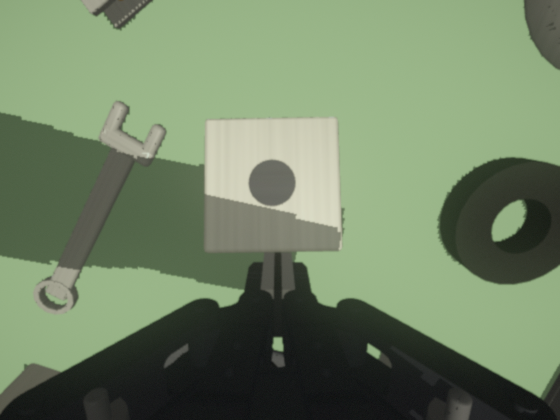

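View pics/s3.png

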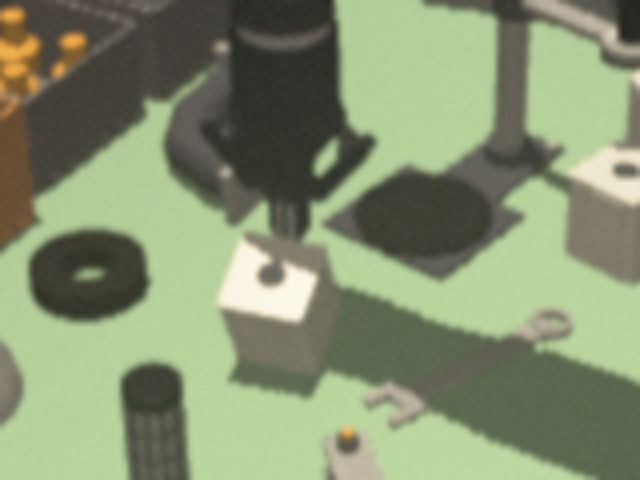

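```bash
python3 -m handwheel '[0,0,-0.3,0,-1,0,0,-0.6,0,-1,0,0,-1,0,-1]'; python3 -c "
from h import *
s=r.state();cv2.imwrite('pics/w4.png',r.snapshot('wrist')[:,:,::-1]); print(s['q'])
cv2.imwrite('pics/t4.png',r.snapshot('top')[:,:,::-1])
import pickle;pickle.dump(dict(s),open('s4.pkl','wb'))
"
```

```text
t: 4.88
position: [0.5235, -0.0138, 0.2012]
eef_rot: [-0.001, 0.633, 0.774, -0.001]
wrist_force: [0.4, 0.4, -0.4]
width: 0.0542
[-2.65336509e-02  2.74383030e-01 -1.98176622e-01  1.10087683e+00
  1.61805025e-04  1.34433845e+00]
```

View pics/w4.png

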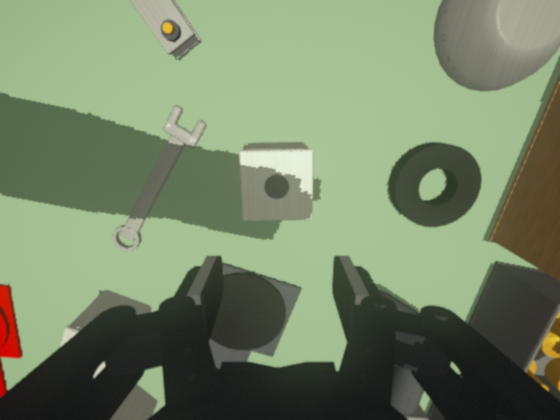

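```bash
python3 -c "
from h import *
import pickle;s=pickle.load(open('s4.pkl','rb'))
c=ray('wrist',(276.5,185),.075,s);print(c)
E=[ray('wrist',p,.075,s) for p in [(241,151),(312,149),(312,218),(243,220)]]
print(np.mean(E,0),[np.degrees(np.arctan2(*(E[(i+1)%4]-E[i])[1::-1])).round(1) for i in range(4)])
print(togo([c[0],c[1],.2],np.radians(102)))
"
```

```text
[0.51856951 0.00098256 0.075     ]
[5.19089775e-01 4.93820772e-04 7.50000000e-02] [np.float64(13.0), np.float64(-76.8), np.float64(-166.8), np.float64(101.1)]
[np.float64(0.138), np.float64(-0.053), np.float64(0.051), np.float64(1.988)]
```

```bash
python3 -m handwheel '[-0.2,0,0,0,1,-0.4,0,0,0,1,-0.4,0,0.4,0,1,-0.4,0,0.8,0,1,-0.4,0,1,0,1]';python3 -m handwheel '[0,0,0.21,0,1,0,0,0.21,0,1]';python3 -c "
from h import *
print(togo([.519,.0005,.055]))"
```

```text
t: 5.6
position: [0.5314, -0.0608, 0.0776]
eef_rot: [-0.002, 0.633, 0.774, -0.001]
wrist_force: [-1.4, -0.4, 0.6]
width: -0.0001
t: 5.85
position: [0.5314, -0.0607, 0.0534]
eef_rot: [-0.002, 0.633, 0.774, -0.002]
wrist_force: [0.8, 0.4, 0.6]
width: 0.0001
[np.float64(0.52), np.float64(-0.0), np.float64(-0.012)]
```

```bash
python3 -m handwheel '[0.1,0,0,0,1,0.16,0,0,0,1,0.19,0,0,0,1,0.21,0,-0.015,0,1,0.25,0,-0.06,0,1]';python3 -c "
from h import *
cv2.imwrite('pics/w5.png',r.snapshot('wrist')[:,:,::-1])
crop('side','s5',(200,150,360,270),4)
"
```

```text
t: 6.48
position: [0.5281, -0.0313, 0.0634]
eef_rot: [-0.0, 0.633, 0.774, 0.0]
wrist_force: [0.5, -0.4, -0.5]
width: 0.0001
```

View pics/w5.png

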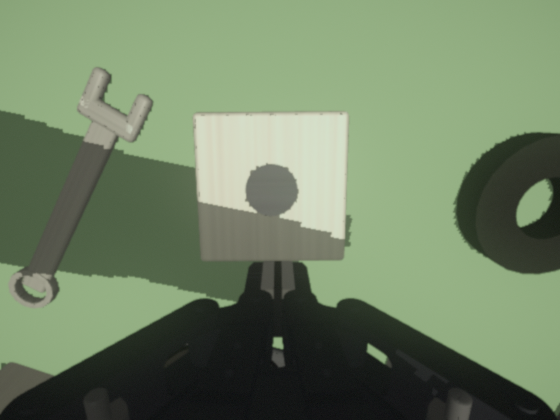

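View pics/s5.png

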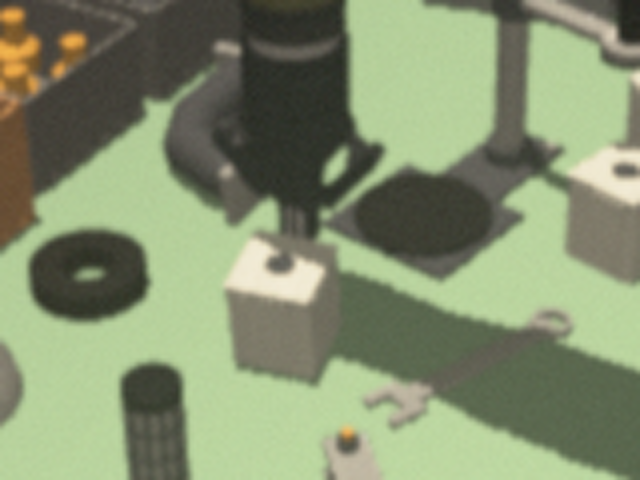

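```bash
python3 -c "
from h import *
s=r.state()
E=[ray('wrist',p,.075,s) for p in [(195,114),(348,113),(345,261),(202,261)]]
print(np.mean(E,0),[np.hypot(*(E[(i+1)%4]-E[i])[:2]).round(4) for i in range(4)])
print(s['position'])
"
```

```text
[0.51684329 0.0107876  0.075     ] [np.float64(0.0615), np.float64(0.0657), np.float64(0.0663), np.float64(0.0652)]
[ 0.52815934 -0.03100283  0.0636716 ]
```

```bash
python3 -m handwheel '[0.05,0,0,0,1,0.1,0,0,0,1]';python3 -c "
from h import *
s=r.state();print(s['wrist_force'])
cv2.imwrite('pics/w6.png',r.snapshot('wrist')[:,:,::-1])
crop('side','s6',(200,150,360,270),4)
"
```

```text
t: 6.82
position: [0.5262, -0.02, 0.0634]
eef_rot: [0.001, 0.633, 0.774, 0.0]
wrist_force: [1.2, -2.8, 2.0]
width: 0.0005
[ 1.17775528 -2.76964491  2.02473675]
```

View pics/w6.png

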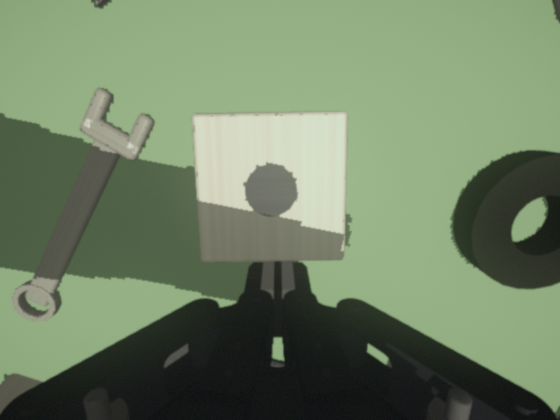

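View pics/s6.png

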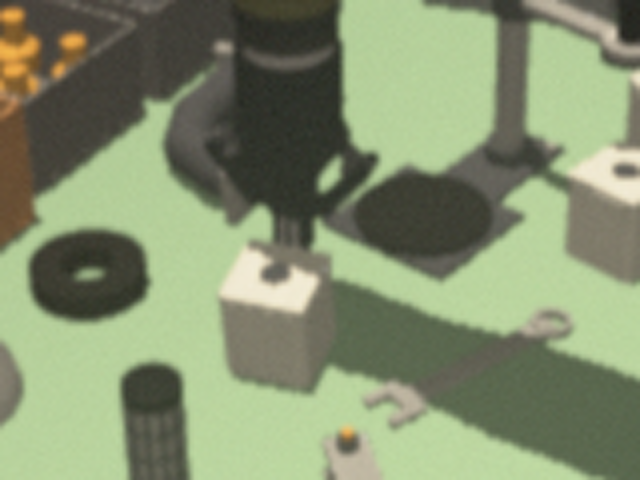

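```bash
python3 -m handwheel '[0.02,0,0,0,1,0.04,0,-0.026,0,1,0.065,0,-0.05,0,1,0.09,0,-0.07,0,1,0.12,0,-0.09,0,1,0.15,0,-0.11,0,1]';python3 -c "
from h import *
s=r.state();print(s['wrist_force'])
cv2.imwrite('pics/w7.png',r.snapshot('wrist')[:,:,::-1])
crop('side','s7',(200,150,360,270),4)
"
```

```text
t: 7.68
position: [0.5218, -0.0018, 0.0763]
eef_rot: [-0.0, 0.633, 0.774, -0.0]
wrist_force: [0.6, -0.2, 0.2]
width: 0.0001
[ 0.58098414 -0.21045437  0.15133276]
```

View pics/s7.png

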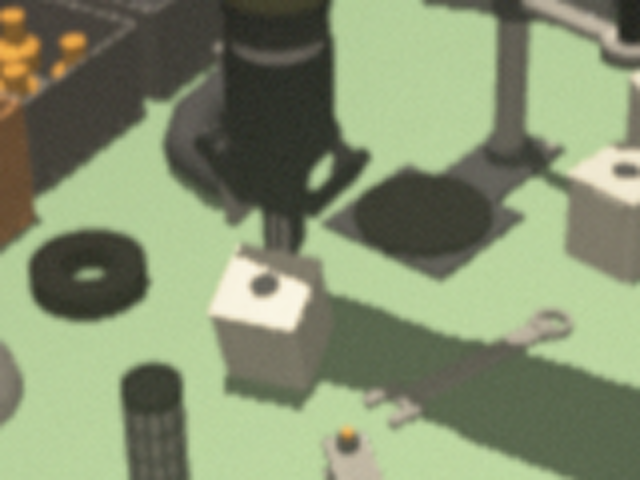

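View pics/w7.png

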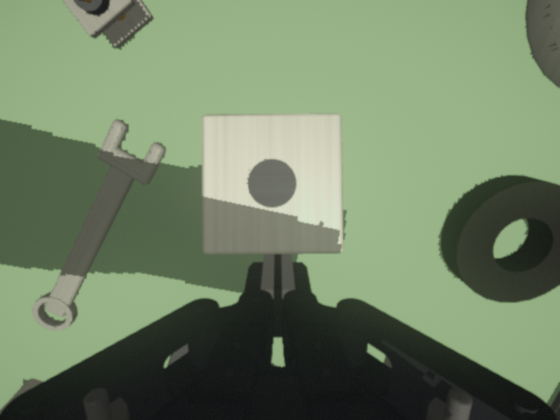

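```bash
python3 -m handwheel '[0.04,0,-0.023,0,1,0.08,0,-0.043,0,1,0.12,0,-0.061,0,1,0.16,0,-0.077,0,1,0.2,0,-0.088,0,1,0.26,0,-0.102,0,1,0.33,0,-0.112,0,1,0.4,0,-0.112,0,1]';python3 -c "
from h import *
s=r.state();print(s['wrist_force'])
cv2.imwrite('pics/w8.png',r.snapshot('wrist')[:,:,::-1])
crop('side','s8',(200,150,360,270),4)
"
```

```text
t: 8.78
position: [0.5125, 0.0455, 0.0898]
eef_rot: [0.0, 0.633, 0.774, 0.0]
wrist_force: [-0.4, -0.3, -0.7]
width: 0.0002
[-0.44561335 -0.32190511 -0.68502174]
```

View pics/s8.png

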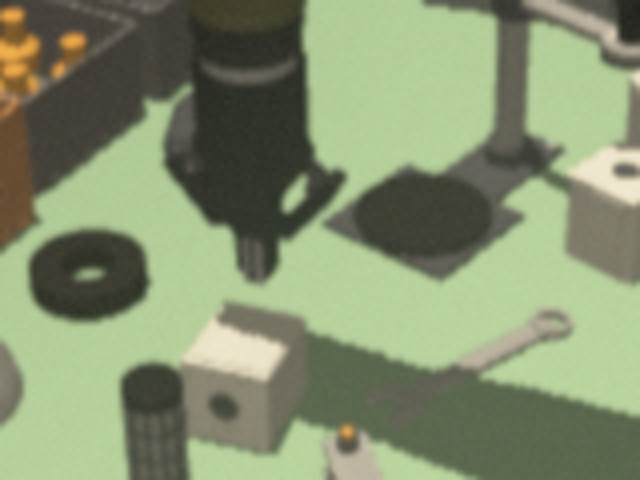

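```bash
python3 -m handwheel '[-0.2,0,-0.4,0,-1,-0.4,0,-0.8,0,-1,-0.4,0,-1,0,-1,-0.4,0,-1,0,-1]'; python3 -c "
from h import *
s=r.state();cv2.imwrite('pics/w9.png',r.snapshot('wrist')[:,:,::-1]); 
import pickle;pickle.dump(dict(s),open('s9.pkl','wb'))
"
```

```text
t: 9.38
position: [0.5238, -0.0026, 0.2117]
eef_rot: [0.002, 0.633, 0.774, 0.001]
wrist_force: [-0.2, 1.2, -0.4]
width: 0.0722
```

View pics/w9.png

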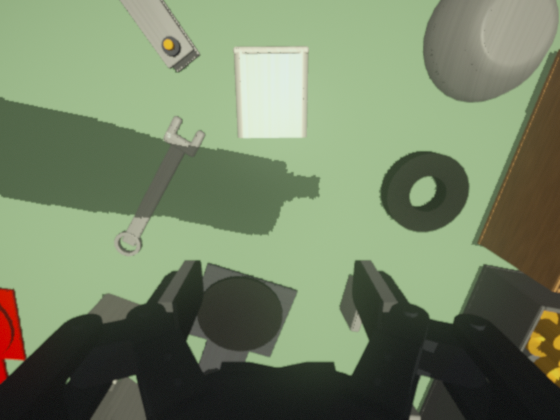

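```bash
python3 -c "
from h import *
import pickle;s=pickle.load(open('s9.pkl','rb'))
E=[ray('wrist',p,.064,s) for p in [(236,53),(307,53),(306,138),(237,138)]]
c=np.mean(E,0);print(c,[(np.hypot(*(E[(i+1)%4]-E[i])[:2]).round(4),np.degrees(np.arctan2(*(E[(i+1)%4]-E[i])[1::-1])).round(1)) for i in range(4)])
R,p=pose(s)
print(togo([c[0],c[1],.2]),np.degrees(np.arctan2(R[1,0],R[0,0])))
print(ray('wrist',(276,53),.064,s))
"
```

```text
[0.50113251 0.08367689 0.064     ] [(np.float64(0.0598), np.float64(11.4)), (np.float64(0.07), np.float64(-77.8)), (np.float64(0.0626), np.float64(-168.7)), (np.float64(0.07), np.float64(99.8))]
[np.float64(0.738), np.float64(-0.033), np.float64(0.084)] 101.41093677917469
[0.4981489  0.11875765 0.064     ]
```

```bash
python3 -m handwheel '[0.4,-0.03,0,0,-1,0.74,-0.03,0.3,0,-1,0.74,-0.03,0.7,0,-1,0.74,-0.03,0.8,0,-1]'; python3 -c "
from h import *
s=r.state();cv2.imwrite('pics/w10.png',r.snapshot('wrist')[:,:,::-1]); print(s['position'])
"
```

```text
t: 9.93
position: [0.4967, 0.0841, 0.1096]
eef_rot: [-0.003, 0.632, 0.775, -0.003]
wrist_force: [-0.6, -1.2, 0.2]
width: 0.0855
[0.49670485 0.08412648 0.10962531]
```

View pics/w10.png

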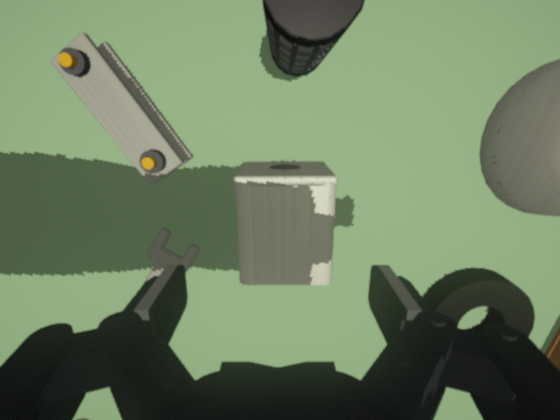

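```bash
python3 -m handwheel '[0,0.035,0.35,0,-1,0,0.035,0.7,0,-1,0,0.035,0.7,0,-1,0,0.035,0.7,0,1,0,0.035,0.7,0,1,0,0.035,0.7,0,1,0,0.035,0.7,0,1,0,0.035,0.7,0,1]'; python3 -m handwheel '[0,0,-0.1,0,1,0,0,-0.25,0,1,0,0,-0.25,0,1]'
```

```text
t: 10.98
position: [0.5069, 0.085, 0.032]
eef_rot: [0.002, 0.633, 0.774, 0.001]
wrist_force: [-0.1, -1.0, 6.8]
width: 0.0629
t: 11.35
position: [0.5069, 0.0853, 0.0616]
eef_rot: [0.001, 0.633, 0.774, 0.002]
wrist_force: [0.8, 0.4, -2.3]
width: 0.0631
```

```bash
python3 -m handwheel '[-0.3,0,0,0,1,-0.6,0,0,0,1,-0.9,0,0,0,1,-0.9,0,0.12,0,1,-0.9,0,0.24,0,1,-0.9,0,0.25,0,1,-0.9,0,0.25,0,-1,-0.9,0,0.25,0,-1]'; python3 -m handwheel '[0,0,0,0,-1,0,0,-0.3,0,-1,0,0,-0.6,0,-1,0,0,-1,0,1]'; python3 -c "
from h import *
s=r.state();cv2.imwrite('pics/w11.png',r.snapshot('wrist')[:,:,::-1]); print(s['position'])
crop('side','s11',(200,150,360,270),4)
"
```

```text
t: 12.35
position: [0.526, -0.02, 0.0291]
eef_rot: [-0.0, 0.633, 0.775, -0.0]
wrist_force: [-0.2, 0.4, 0.2]
width: 0.0858
t: 12.85
position: [0.5254, -0.0206, 0.1497]
eef_rot: [-0.001, 0.633, 0.774, -0.001]
wrist_force: [1.2, -0.1, 0.6]
width: 0.0698
[ 0.52544705 -0.02063626  0.14968268]
```

View pics/w11.png

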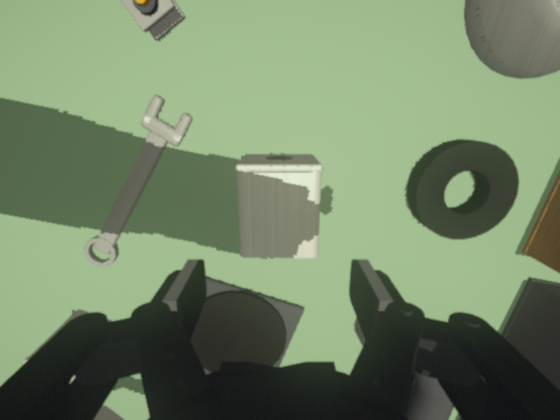

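View pics/s11.png

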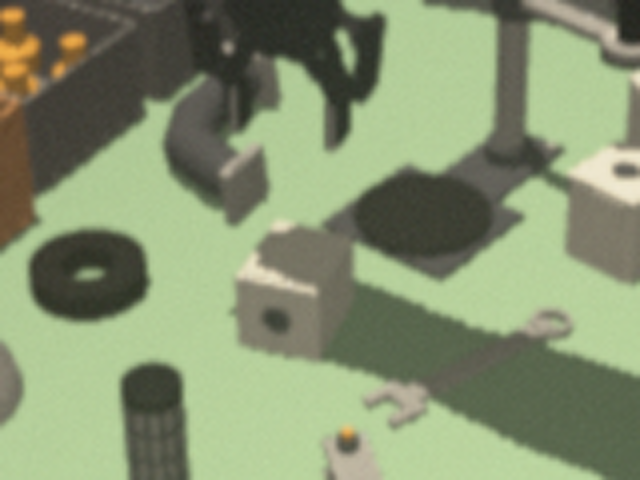

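```bash
python3 -c "
from h import *
s=r.state()
for p in [(238,168),(320,168),(319,258),(240,258),(279,213)]: print(ray('wrist',p,.064,s).round(4))
R,p=pose(s)
rim=ray('wrist',(279,258),.064,s); print((R.T@(rim-p)/.12).round(3), R[:,0].round(3))
"
```

```text
[0.4943 0.009  0.064 ]
[0.5546 0.0211 0.064 ]
[ 0.5715 -0.0515  0.064 ]
[ 0.5078 -0.064   0.064 ]
[ 0.5315 -0.0198  0.064 ]
[-0.315  0.004  0.756] [-0.199  0.98  -0.002]
```

```bash
python3 -m handwheel '[-0.28,0.01,0,0,1,-0.55,0.01,0,0,1,-0.55,0.01,0.3,0,1,-0.55,0.01,0.6,0,1,-0.55,0.01,0.83,0,1,-0.55,0.01,0.83,0,1]'; python3 -c "
from h import *
s=r.state();R,p=pose(s)
# rim target
rim=np.array([.5396,-.0578,.05]); print((R.T@(rim-p)/.12).round(3))
crop('side','s12',(200,150,360,270),4)
"
```

```text
t: 13.7
position: [0.5379, -0.0848, 0.0473]
eef_rot: [-0.003, 0.633, 0.774, -0.002]
wrist_force: [0.8, 0.4, 0.8]
width: 0.0
[ 0.217  0.059 -0.023]
```

View pics/s12.png

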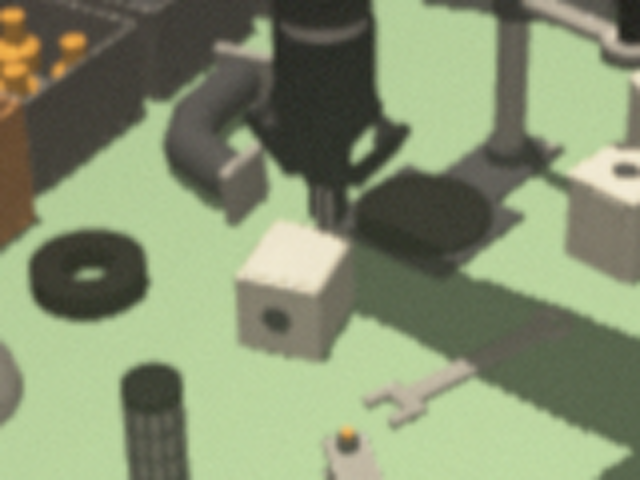

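```bash
python3 -m handwheel '[0.07,0.03,0,0,1,0.12,0.03,0,0,1,0.145,0.03,0,0,1,0.19,0.03,-0.05,0,1,0.238,0.03,-0.105,0,1,0.292,0.03,-0.15,0,1,0.347,0.03,-0.19,0,1]'; python3 -c "
from h import *
s=r.state();print(s['position'])
crop('side','s13',(200,150,360,270),4)
"
```

```text
t: 14.62
position: [0.5363, -0.0437, 0.0737]
eef_rot: [0.001, 0.633, 0.774, 0.0]
wrist_force: [1.3, -1.6, 0.9]
width: 0.0002
[ 0.53629428 -0.04371541  0.07366273]
```

View pics/s13.png

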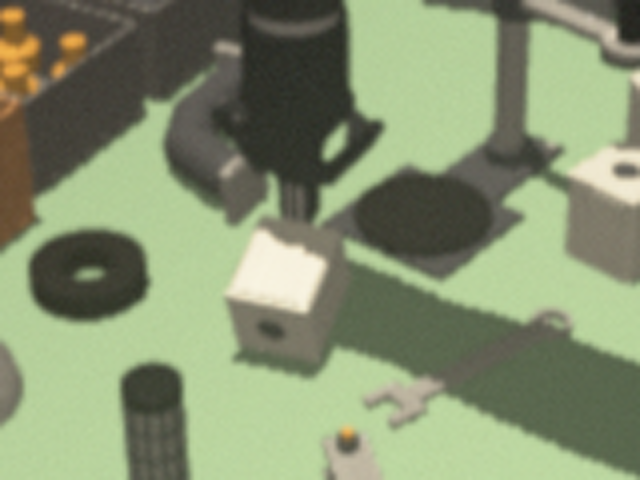

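```bash
python3 -m handwheel '[0.06,0,-0.036,0,1,0.122,0,-0.067,0,1,0.19,0,-0.09,0,1,0.255,0,-0.11,0,1,0.32,0,-0.122,0,1,0.39,0,-0.13,0,1,0.46,0,-0.13,0,1]'; python3 -c "
from h import *
s=r.state();print(s['position'])
crop('side','s14',(200,150,360,270),4)
"
```

```text
t: 15.55
position: [0.5249, 0.0109, 0.0885]
eef_rot: [-0.0, 0.633, 0.774, 0.0]
wrist_force: [0.3, -0.4, 0.0]
width: -0.0001
[0.52488308 0.01090747 0.08846263]
```

View pics/s14.png

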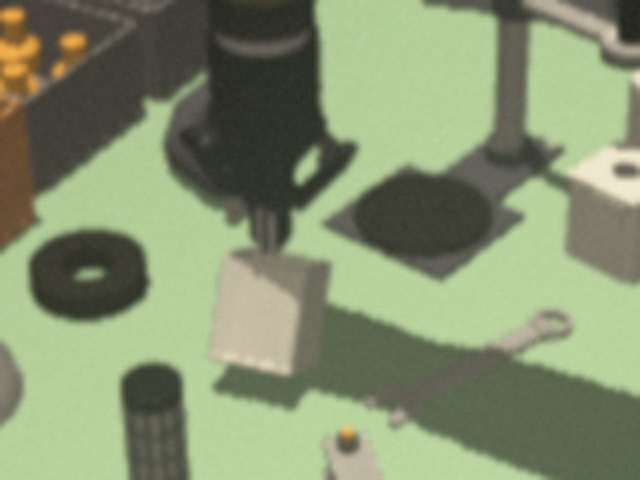

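```bash
python3 -c "
from h import *
s=r.state()
cv2.imwrite('pics/w15.png',r.snapshot('wrist')[:,:,::-1])
crop('side','s15',(200,150,360,270),4)
crop('top','t15',(230,140,370,240),5)
"
```

```text
(no output)
```

View pics/w15.png

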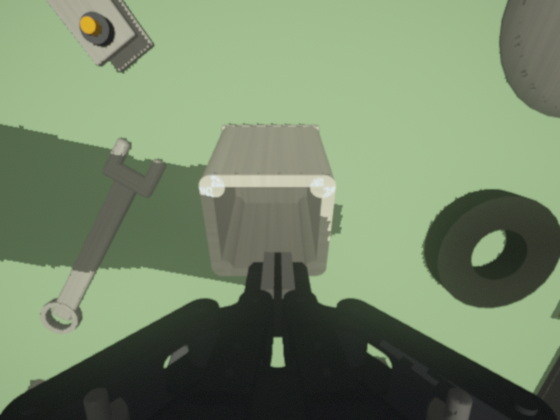

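View pics/s15.png

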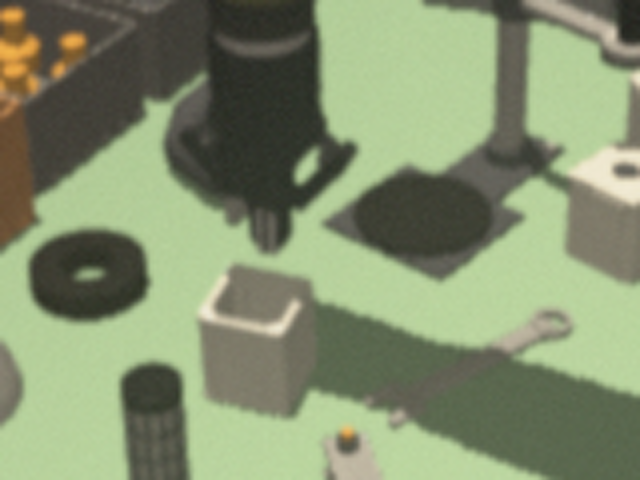

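```bash
python3 -m handwheel '[0,0,-0.4,0,-1,-0.2,0,-0.8,0,-1,-0.2,0,-1,0,-1,-0.2,0,-1,0,-1]'; python3 -c "
from h import *
s=r.state();cv2.imwrite('pics/w16.png',r.snapshot('wrist')[:,:,::-1]); 
import pickle;pickle.dump(dict(s),open('s16.pkl','wb'))
"
```

```text
t: 16.25
position: [0.5316, -0.0138, 0.2106]
eef_rot: [0.002, 0.633, 0.774, 0.001]
wrist_force: [0.9, -0.5, 0.6]
width: 0.0722
```

View pics/w16.png

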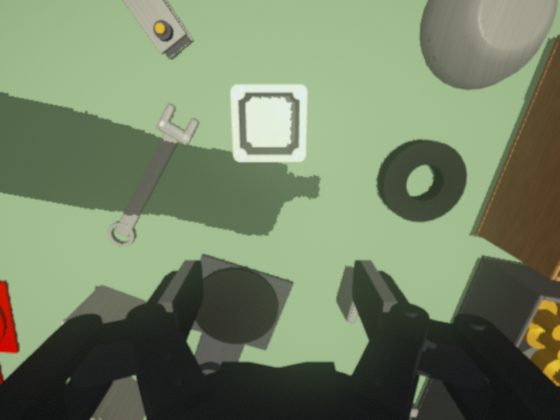

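```bash
python3 -c "
from h import *
import pickle;s=pickle.load(open('s16.pkl','rb'))
E=[ray('wrist',p,.075,s) for p in [(231,84),(308,84),(306,161.5),(233,161.5)]]
c=np.mean(E,0);print(c,[(np.hypot(*(E[(i+1)%4]-E[i])[:2]).round(4),np.degrees(np.arctan2(*(E[(i+1)%4]-E[i])[1::-1])).round(1)) for i in range(4)])
print(togo([c[0],c[1],.045]))
print('pad',ray('wrist',(233,305),.012,s))
"
```

```text
[0.51174275 0.05013287 0.075     ] [(np.float64(0.0638), np.float64(11.3)), (np.float64(0.0642), np.float64(-78.6)), (np.float64(0.0649), np.float64(-168.7)), (np.float64(0.0642), np.float64(100.4))]
[np.float64(0.552), np.float64(-0.049), np.float64(1.366)]
pad [ 0.50740411 -0.17771921  0.012     ]
```

```bash
python3 -m handwheel '[0.3,-0.03,0.2,0,-1,0.55,-0.05,0.6,0,-1,0.55,-0.05,1,0,-1,0.55,-0.05,1,0,-1]';python3 -m handwheel '[0,0,0.2,0,-1,0,0,0.38,0,-1,0,0,0.38,0,-1,0,0,0.38,0,1,0,0,0.38,0,1,0,0,0.38,0,1,0,0,0.38,0,1,0,0,0.38,0,1]'; python3 -m handwheel '[0,0,-0.2,0,1,0,0,-0.5,0,1,0,0,-0.7,0,1,0,0,-0.7,0,1]';python3 -c "
from h import *
s=r.state();cv2.imwrite('pics/w17.png',r.snapshot('wrist')[:,:,::-1]); 
"
```

```text
t: 16.8
position: [0.5055, 0.0501, 0.084]
eef_rot: [-0.004, 0.633, 0.774, -0.004]
wrist_force: [-0.8, 0.1, -0.3]
width: 0.0854
t: 17.8
position: [0.5123, 0.0502, 0.0447]
eef_rot: [0.001, 0.633, 0.774, 0.001]
wrist_force: [-0.7, -1.6, 6.3]
width: 0.0631
t: 18.3
position: [0.5128, 0.0504, 0.1291]
eef_rot: [0.002, 0.633, 0.774, 0.002]
wrist_force: [0.5, 0.6, -2.7]
width: 0.0631
```

View pics/w17.png

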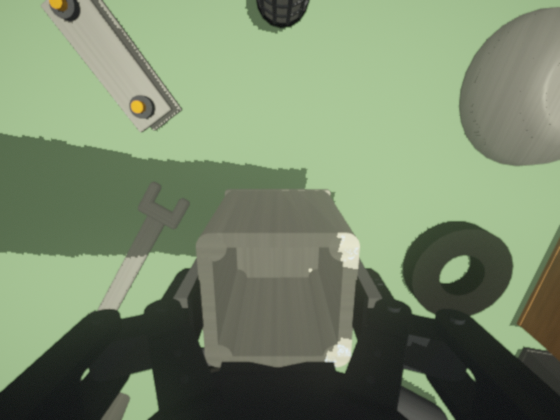

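```bash
python3 -c "
from h import *
s=r.state()
print('mouth',ray('wrist',(278,300),s['position'][2]+.030,s),s['position'])
im=cv2.imread('pics/top0.png'); g=im.max(2); 
for n,f,box in [('top','top0',(335,175,395,230)),('side','side0',(275,185,335,222))]:
    g=cv2.imread(f'pics/{f}.png').max(2);x0,y0,x1,y1=box;sub=g[y0:y1,x0:x1]
    print(n,np.percentile(sub,[5,20,40,60,80]))
    for th in (40,45,50,55):
        m=(cv2.GaussianBlur(sub,(3,3),0)<th).astype('uint8');k,l,st,ce=cv2.connectedComponentsWithStats(m)
        i=1+st[1:,4].argmax();print(th,st[i],ce[i]+[x0,y0],ray(n,ce[i]+[x0,y0],.012).round(4))
"
```

```text
mouth [0.51059936 0.05217797 0.15757401] [0.51152218 0.05030433 0.12757401]
top [ 38.  41.  68.  90. 165.]
40 [19 39  6  7 18] [357.38888889 216.88888889] [ 0.4725 -0.1645  0.012 ]
45 [  10    9   38   38 1162] [363.49483649 202.53700516] [ 0.5115 -0.1813  0.012 ]
50 [   9    8   40   40 1217] [363.59901397 202.65488907] [ 0.5112 -0.1816  0.012 ]
55 [   9    8   40   40 1259] [363.50039714 202.56870532] [ 0.5114 -0.1813  0.012 ]
side [ 59.  62.  90. 183. 186.]Traceback (most recent call last):
  File "<string>", line 11, in <module>
    i=1+st[1:,4].argmax();print(th,st[i],ce[i]+[x0,y0],ray(n,ce[i]+[x0,y0],.012).round(4))
        ~~~~~~~~~~~~~~~^^
ValueError: attempt to get argmax of an empty sequence
```

```bash
python3 -c "
from h import *
print(togo([.5115,-.182,.058]))"; python3 -m handwheel '[-0.4,0,0,0,1,-0.8,0,0,0,1,-1,0.2,0,0,1,-1,0.3,0,0,1,-1,0.38,0,0,1]';python3 -c "
from h import *
print(togo([.5115,-.182,.058]))"
```

```text
[np.float64(-1.897), np.float64(-0.386), np.float64(0.579)]
t: 18.98
position: [0.5787, -0.0578, 0.1255]
eef_rot: [-0.001, 0.633, 0.774, -0.001]
wrist_force: [-0.4, -0.2, -1.0]
width: 0.0629
[np.float64(-0.904), np.float64(-0.753), np.float64(0.563)]
```

```bash
python3 -m handwheel '[0,-0.35,-0.1,0,1,-0.2,-0.75,-0.1,0,1,-0.5,-0.75,0,0,1,-0.9,-0.75,0,0,1,-0.9,-0.75,0,0,1,-0.9,-0.75,0.2,0,1,-0.9,-0.75,0.4,0,1]';python3 -c "
from h import *
print(togo([.5115,-.182,.058]))
s=r.state();cv2.imwrite('pics/w18.png',r.snapshot('wrist')[:,:,::-1])
crop('side','s18',(250,130,400,240),5)
"
```

```text
t: 19.85
position: [0.5122, -0.1803, 0.0782]
eef_rot: [-0.001, 0.632, 0.775, 0.0]
wrist_force: [0.5, -0.4, -1.7]
width: 0.0631
[np.float64(-0.013), np.float64(-0.009), np.float64(0.169)]
```

View pics/s18.png

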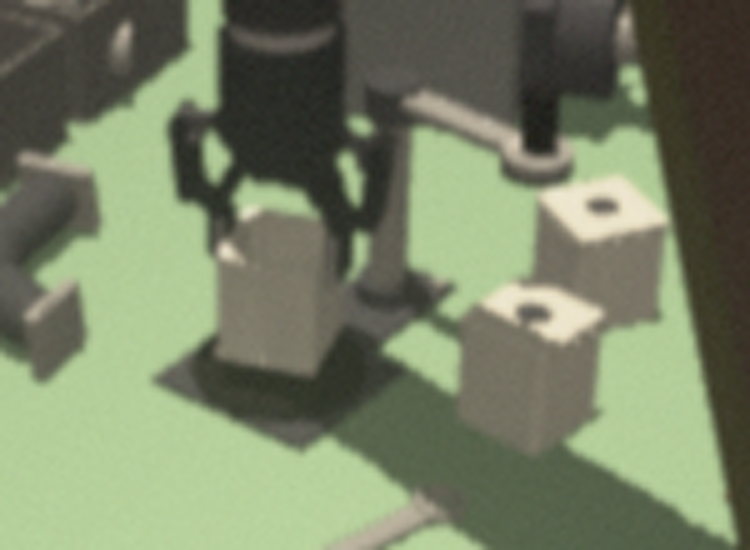

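```bash
python3 -m handwheel '[-0.01,-0.01,0.09,0,1,-0.01,-0.01,0.15,0,1,-0.01,-0.01,0.175,0,1,-0.01,-0.01,0.175,0,1]';python3 -m handwheel '[0,0,0,0,-1,0,0,0,0,-1,0,0,0,0,-1,0,0,-0.4,0,-1,0,0,-0.8,0,-1,0,0,-1,0,-1]';python3 -m handwheel '[0,0,-0.3,0,-1,0.3,0,-0.5,0,-1,0.7,0,-0.5,0,-1,0.7,0,-0.5,0,-1]';python3 -c "
from h import *
s=r.state();
import pickle;pickle.dump(dict(s),open('s19.pkl','wb'))
cv2.imwrite('pics/w19.png',r.snapshot('wrist')[:,:,::-1])
crop('side','s19',(250,130,400,240),5)
crop('top','t19',(320,160,460,270),5)
"
```

```text
t: 20.45
position: [0.5117, -0.1834, 0.0579]
eef_rot: [-0.0, 0.633, 0.774, 0.0]
wrist_force: [-0.3, -0.4, -1.7]
width: 0.0631
t: 21.2
position: [0.5131, -0.184, 0.181]
eef_rot: [0.002, 0.633, 0.774, 0.001]
wrist_force: [-0.0, -0.0, 1.0]
width: 0.0856
t: 21.7
position: [0.4943, -0.0989, 0.2386]
eef_rot: [0.0, 0.632, 0.775, 0.0]
wrist_force: [0.3, -0.3, 0.0]
width: 0.0855
```

View pics/s19.png

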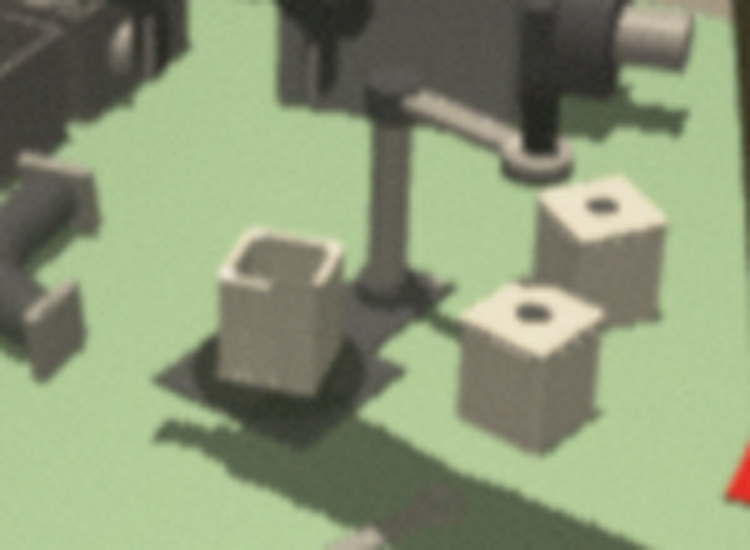

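View pics/t19.png

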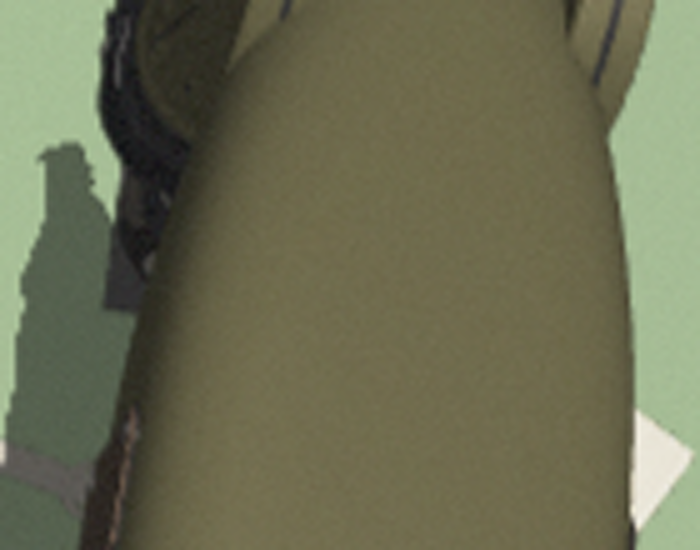

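View pics/w19.png

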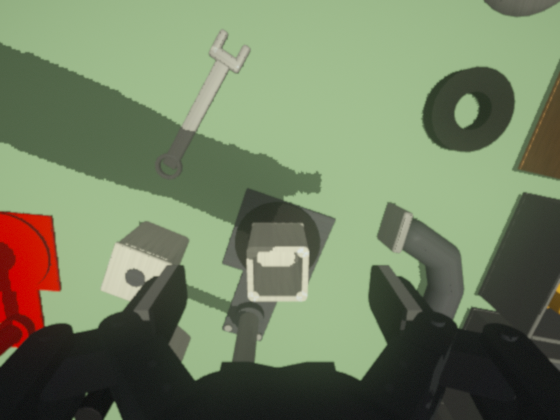

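```bash
python3 -c "
from h import *
import pickle;s=pickle.load(open('s19.pkl','rb'))
print('mouth',ray('wrist',(277.5,274.5),.087,s))
print(togo([.486,.203,.24]))"; python3 -m handwheel '[0.4,0,0,0,-1,0.8,0,0,0,-1,1,0,0,0,-1,1,0,0,0,-1]';python3 -c "
from h import *
s=r.state();
import pickle;pickle.dump(dict(s),open('s20.pkl','wb'))
cv2.imwrite('pics/w20.png',r.snapshot('wrist')[:,:,::-1])
crop('top','t20',(320,160,460,270),5)
print(togo([.486,.203,.24]))"
```

```text
mouth [ 0.51107973 -0.18390385  0.087     ]
[np.float64(2.503), np.float64(0.428), np.float64(-0.019)]
t: 22.35
position: [0.4713, 0.0167, 0.2377]
eef_rot: [-0.0, 0.633, 0.775, -0.0]
wrist_force: [-0.1, -0.6, -0.9]
width: 0.0854
[np.float64(1.508), np.float64(0.426), np.float64(-0.02)]
```

View pics/w20.png

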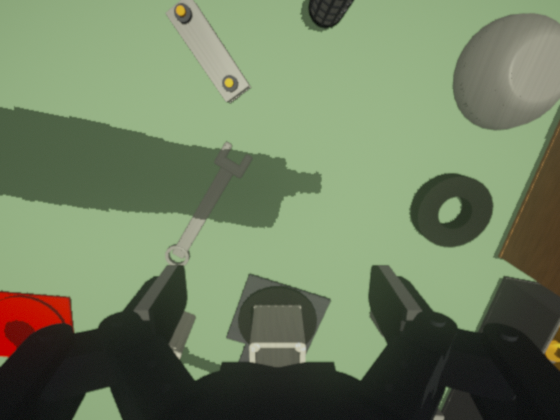

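View pics/t20.png

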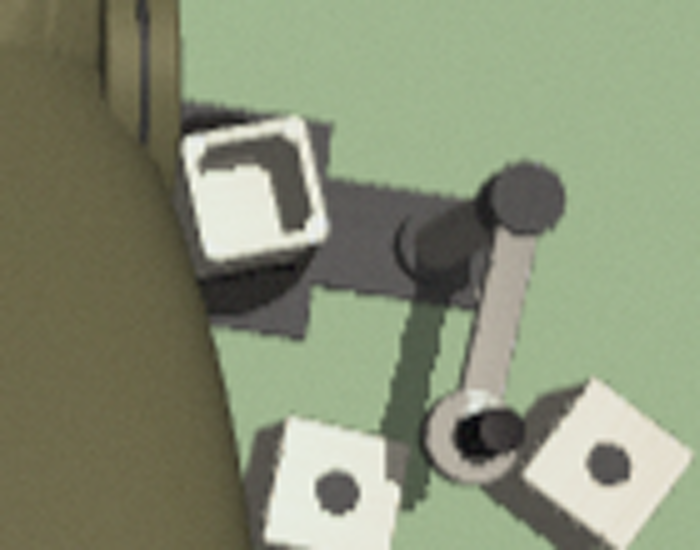

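```bash
python3 -m handwheel '[0.4,0.2,0,0,-1,0.7,0.4,0,0,-1,0.8,0.43,0,0,-1,0.8,0.43,0,0,-1]';python3 -c "
from h import *
print(ray('top',(370.8,197.6),.087))
s=r.state();
import pickle;pickle.dump(dict(s),open('s21.pkl','wb'))
cv2.imwrite('pics/w21.png',r.snapshot('wrist')[:,:,::-1])
print(togo([.486,.203,.24]))"
```

```text
t: 22.95
position: [0.5029, 0.1201, 0.2375]
eef_rot: [-0.0, 0.633, 0.774, -0.001]
wrist_force: [-0.6, -0.3, 0.9]
width: 0.0852
[ 0.51189676 -0.18488175  0.087     ]
[np.float64(0.708), np.float64(0.002), np.float64(-0.021)]
```

View pics/w21.png

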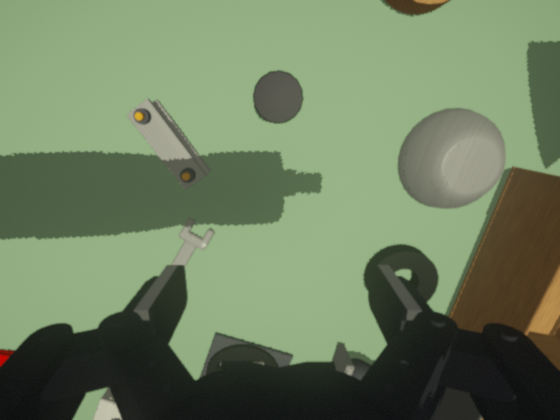

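```bash
python3 -c "
from h import *
import pickle;s=pickle.load(open('s21.pkl','rb'))
c=ray('wrist',(278,97),.12,s);print(c,togo([c[0],c[1],.082]))"
```

```text
[0.48516123 0.20614414 0.12      ] [np.float64(0.736), np.float64(0.002), np.float64(1.296)]
```

```bash
python3 -m handwheel '[0.4,0,0,0,-1,0.735,0,0,0,-1,0.735,0,0.3,0,-1,0.735,0,0.7,0,-1,0.735,0,0.8,0,-1]';python3 -m handwheel '[0,0,0.25,0,-1,0,0,0.5,0,-1,0,0,0.5,0,-1,0,0,0.5,0,1,0,0,0.5,0,1,0,0,0.5,0,1,0,0,0.5,0,1,0,0,0.5,0,1]'; python3 -m handwheel '[0,0,0,0,1,0,0,-0.15,0,1,0,0,-0.5,0,1,0,0,-0.9,0,1,0,0,-1,0,1]';python3 -c "
from h import *
s=r.state();
print(togo([.5115,-.1835,.202]))
cv2.imwrite('pics/w22.png',r.snapshot('wrist')[:,:,::-1])
crop('side','s22',(200,150,360,270),4)"
```

```text
t: 23.62
position: [0.4827, 0.2048, 0.1394]
eef_rot: [-0.001, 0.634, 0.774, -0.003]
wrist_force: [-0.9, 0.2, 0.5]
width: 0.0852
t: 24.62
position: [0.4861, 0.2077, 0.0836]
eef_rot: [0.001, 0.633, 0.774, 0.001]
wrist_force: [-1.2, -0.6, 5.1]
width: 0.0389
t: 25.25
position: [0.4872, 0.2082, 0.2058]
eef_rot: [0.002, 0.633, 0.774, 0.003]
wrist_force: [0.4, 0.3, -1.4]
width: 0.0388
[np.float64(-3.24), np.float64(-0.45), np.float64(0.024)]
```

View pics/w22.png

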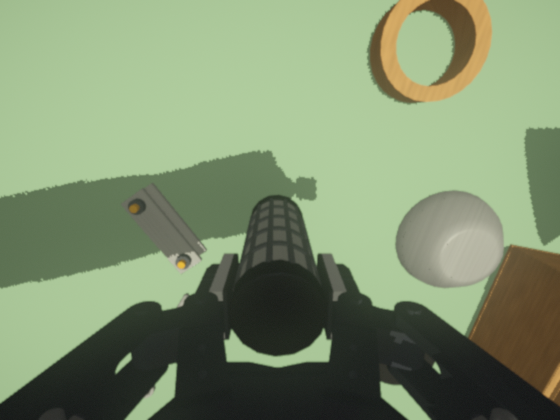

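View pics/s22.png

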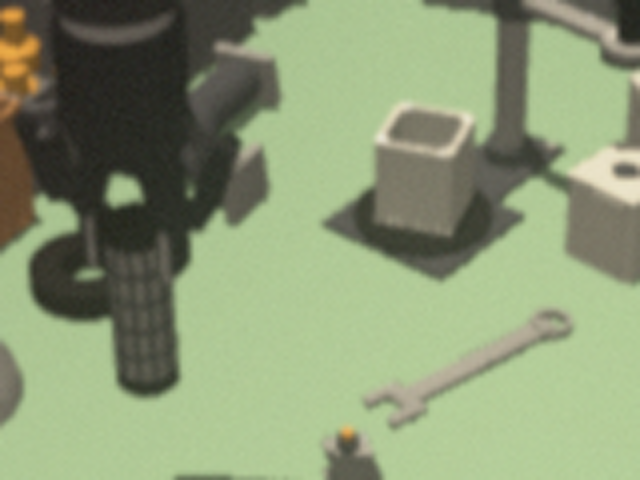

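```bash
python3 -c "
from h import *
s=r.state();c=ray('wrist',(277,309),s['position'][2]+.0365,s);R,p=pose(s);print(R.T@(c-p))
c=ray('wrist',(276,206),s['position'][2]-.0836,s);print(R.T@(c-p))
" ; python3 -m handwheel '[-0.4,-0.1,0,0,1,-0.8,-0.2,0,0,1,-1,-0.25,0,0,1,-1,-0.25,0,0,1]' >/dev/null; python3 -m handwheel '[-0.4,-0.1,0,0,1,-0.8,-0.2,0,0,1,-1,-0.2,0,0,1,-1,-0.2,0,0,1]'; python3 -c "
from h import *
print(togo([.5115,-.1835,.202]))"
```

```text
[ 0.00221028 -0.00087174 -0.03650169]
[ 0.00884621 -0.00180886  0.08360083]
t: 26.35
position: [0.4798, -0.0391, 0.2008]
eef_rot: [-0.001, 0.634, 0.774, -0.0]
wrist_force: [0.0, -0.2, -1.7]
width: 0.0388
[np.float64(-1.232), np.float64(0.022), np.float64(-0.011)]
```

```bash
python3 -m handwheel '[-0.4,0,0,0,1,-0.8,0.02,0,0,1,-1,0.02,0,0,1,-1,0.02,0,0,1]' >/dev/null; python3 -m handwheel '[-0.23,0,0,0,1,-0.23,0,0,0,1,-0.23,0,0,0,1]'; python3 -c "
from h import *
print(togo([.5115,-.184,.202]))
s=r.state()
cv2.imwrite('pics/w23.png',r.snapshot('wrist')[:,:,::-1])
crop('side','s23',(250,100,400,240),4)
crop('top','t23',(320,160,460,270),5)
R,p=pose(s)
for o in(0,.02): print(proj('wrist',p+R@np.array([o,0,.0836]),s))
"
```

```text
t: 27.22
position: [0.5112, -0.181, 0.2015]
eef_rot: [-0.001, 0.632, 0.775, 0.0]
wrist_force: [-0.0, 0.5, -0.8]
width: 0.0389
[np.float64(-0.025), np.float64(-0.002), np.float64(-0.004)]
[278.39895758 217.10658561]
[278.38885504 191.64588423]
```

View pics/w23.png

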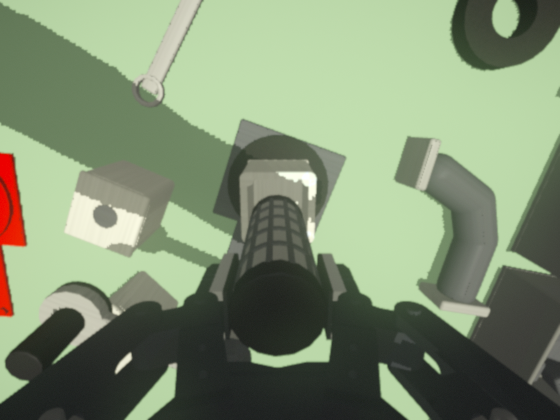

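View pics/s23.png

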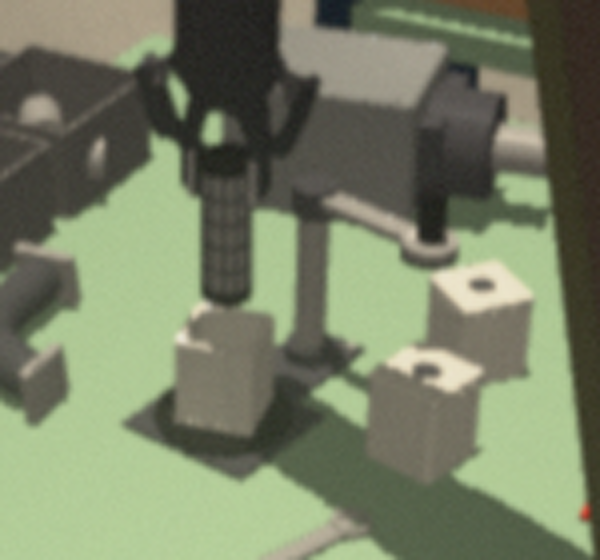

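```bash
python3 -m handwheel '[-0.01,0.01,0.1,0,1,-0.01,0.01,0.2,0,1,-0.01,0.01,0.25,0,1,-0.01,0.01,0.3,0,1,-0.01,0.01,0.35,0,1,-0.01,0.01,0.35,0,1]'; python3 -c "
from h import *
print(togo([.5115,-.184,.1016]))
s=r.state()
cv2.imwrite('pics/w24.png',r.snapshot('wrist')[:,:,::-1])
crop('side','s24',(250,130,400,240),5)
"
```

```text
t: 28.12
position: [0.5127, -0.1837, 0.1594]
eef_rot: [-0.0, 0.633, 0.774, -0.0]
wrist_force: [0.4, -0.3, -0.9]
width: 0.0387
[np.float64(-0.0), np.float64(-0.01), np.float64(0.482)]
```

View pics/w24.png

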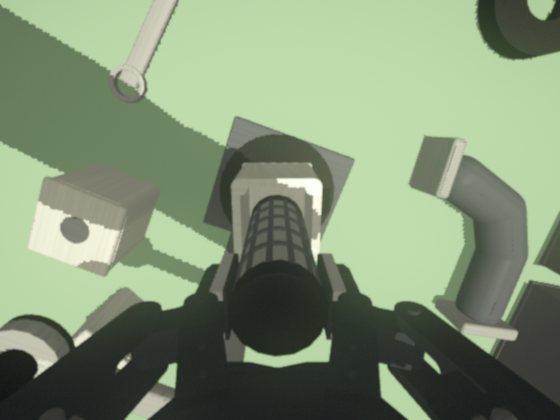

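View pics/s24.png

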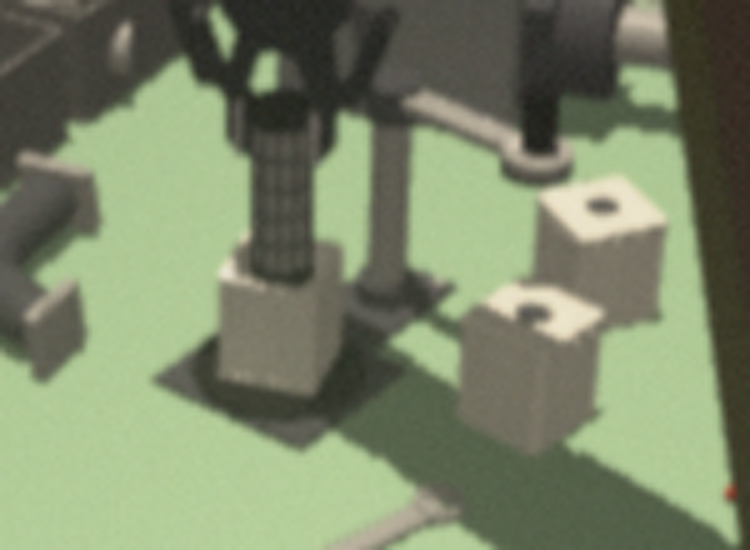

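```bash
python3 -c "
from h import *
s=r.state();print(s['position'],s['wrist_force'])
f=lambda X:((proj('side',X)-[250,130]+.5)*5).round()
p=s['position']
print('bottom centre',f([p[0],p[1],p[2]-.0836]),'top',f([p[0],p[1],p[2]+.0364]))
print('bowl corners',[f([.5115+a*.0322+b*.0,-.184,.087]) for a,b in [(0,0)]])
u=np.array([.98,.2,0]);v=np.array([-.2,.98,0]);c=np.array([.5115,-.184,.087])
for a in(-1,1):
  for b in (-1,1): print(a,b,f(c+.032*(a*u+b*v)))
"
```

```text
[ 0.51308712 -0.18385705  0.16001201] [-0.19017364  0.01577782 -2.03715645]
bottom centre [281. 276.] top [283. 105.]
bowl corners [array([283., 262.])]
-1 -1 [348. 245.]
-1 1 [317. 298.]
1 -1 [251. 228.]
1 1 [217. 279.]
```

```bash
python3 -c "
from h import *
im=r.snapshot('side')[:,:,::-1][140:215,285:325].copy()
im=cv2.resize(im,None,fx=10,fy=10,interpolation=cv2.INTER_CUBIC)[:600]
cv2.imwrite('pics/s25.png',im)
"
```

```text
(no output)
```

View pics/s25.png

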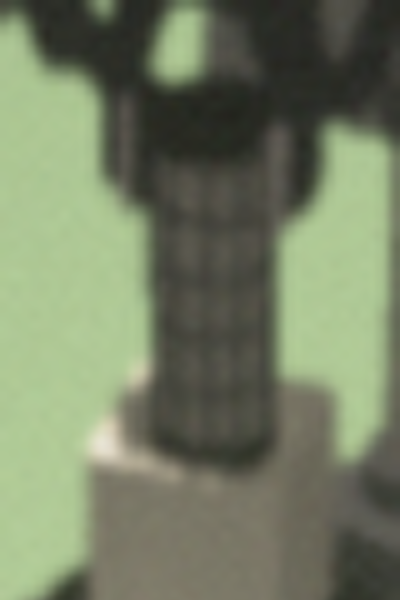

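```bash
python3 -m handwheel '[0,-0.01,0.1,0,1,0,-0.01,0.2,0,1,0,-0.01,0.3,0,1,0,-0.01,0.38,0,1,0,-0.01,0.43,0,1,0,-0.01,0.46,0,1,0,-0.01,0.475,0,1,0,-0.01,0.475,0,1]'; python3 -c "
from h import *
s=r.state();print(s['position'],s['wrist_force'])
crop('side','s26',(250,130,400,240),5)
"
```

```text
t: 29.28
position: [0.512, -0.1841, 0.1031]
eef_rot: [0.0, 0.633, 0.774, 0.0]
wrist_force: [-0.4, 0.2, -1.2]
width: 0.0387
[ 0.51197355 -0.18409049  0.10306482] [-0.39581966  0.1840638  -1.23006214]
```

View pics/s26.png

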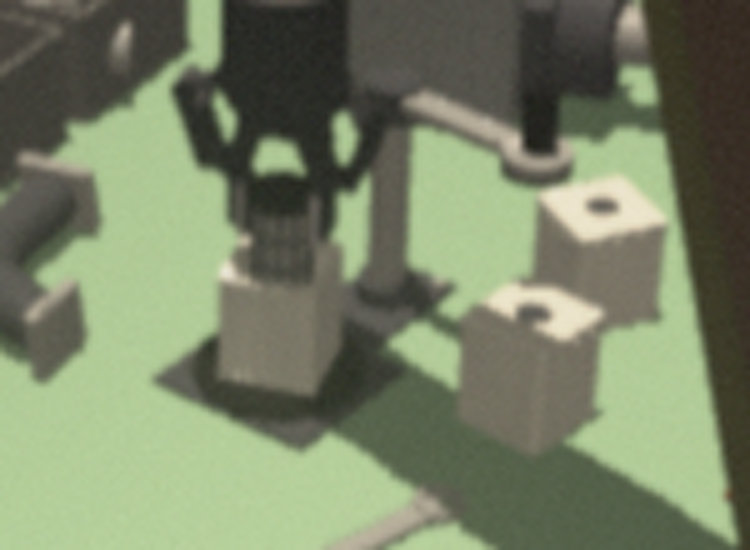

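```bash
python3 -m handwheel '[0,0,0.01,0,1,0,0,0.01,0,1,0,0,0.01,0,-1,0,0,0.01,0,-1,0,0,0.01,0,-1,0,0,-0.4,0,-1,0,0,-0.8,0,-1,0,0,-1,0,-1]';python3 -m handwheel '[0,0,-0.2,0,-1,0.3,0,-0.5,0,-1,0.7,0,-0.5,0,-1,0.7,0,-0.5,0,-1]';python3 -c "
from h import *
s=r.state();
import pickle;pickle.dump(dict(s),open('s27.pkl','wb'))
cv2.imwrite('pics/w27.png',r.snapshot('wrist')[:,:,::-1])
crop('side','s27',(250,130,400,240),5)
"
```

```text
t: 30.32
position: [0.513, -0.1845, 0.2259]
eef_rot: [0.002, 0.633, 0.774, 0.001]
wrist_force: [0.3, -0.5, 0.1]
width: 0.0852
t: 30.82
position: [0.4946, -0.0996, 0.2838]
eef_rot: [0.0, 0.632, 0.775, 0.0]
wrist_force: [-0.9, -0.5, 0.5]
width: 0.0854
```

View pics/s27.png

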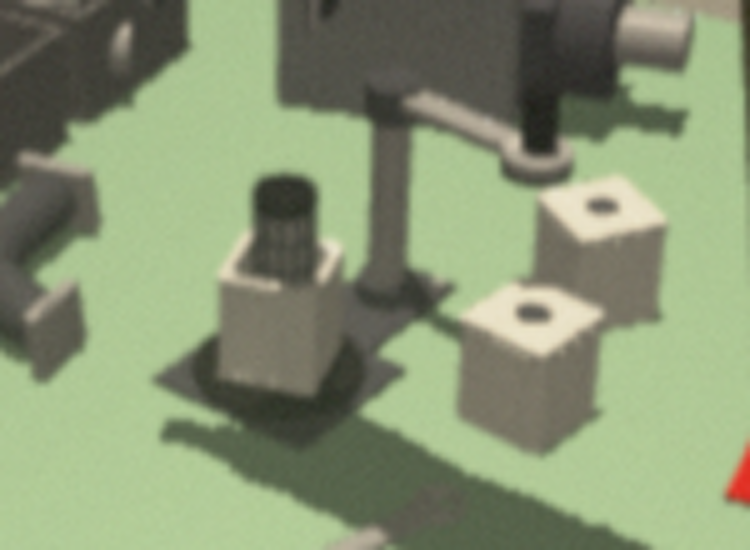

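View pics/w27.png

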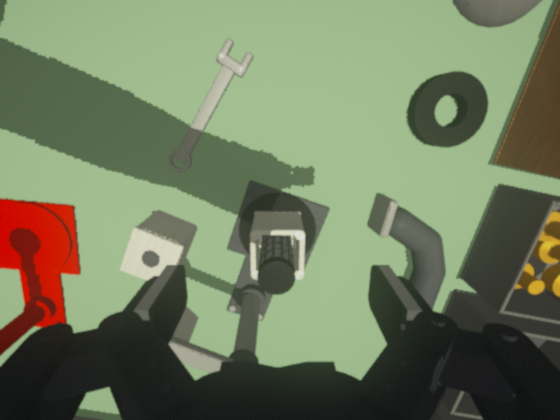

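```bash
python3 -c "
from h import *
import pickle;s=pickle.load(open('s27.pkl','rb'))
print('elem top',ray('wrist',(277,274),.138,s))
print(togo([.383,-.269,.2838],np.radians(34)))"
```

```text
elem top [ 0.5101525  -0.18093215  0.138     ]
[np.float64(-1.18), np.float64(-1.194), np.float64(-0.006), np.float64(-0.5)]
```

```bash
python3 -m handwheel '[-0.35,-0.35,0,-0.2,0.15,-0.7,-0.7,0,-0.4,0.15,-1,-1,0,-0.5,0.15,-1,-1,0,-0.5,0.15,-1,-1,0,-0.5,0.15]';python3 -c "
from h import *
s=r.state()
print(togo([.383,-.269,.23],np.radians(34)))
cv2.imwrite('pics/w28.png',r.snapshot('wrist')[:,:,::-1])
import pickle;pickle.dump(dict(s),open('s28.pkl','wb'))
"
```

```text
t: 31.55
position: [0.4013, -0.2437, 0.2826]
eef_rot: [-0.0, 0.471, 0.882, 0.0]
wrist_force: [-0.0, 0.2, 0.2]
width: 0.0363
[np.float64(-0.09), np.float64(-0.244), np.float64(0.438), np.float64(-0.004)]
```

View pics/w28.png

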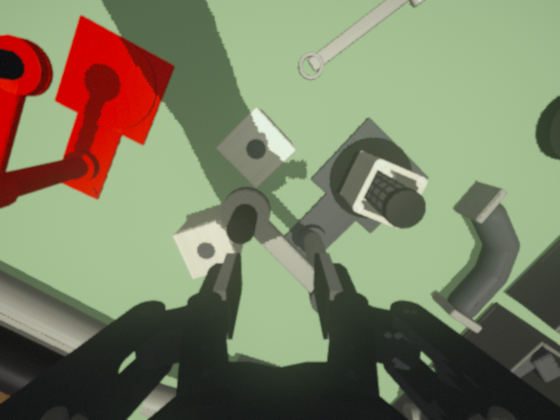

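```bash
python3 -c "
from h import *
import pickle;s=pickle.load(open('s28.pkl','rb'))
k=ray('wrist',(242,226),.203,s);print(k,togo([k[0],k[1],.172]),togo([.383,-.269,.172]))
h=np.array([.4955,-.297])
T=np.array(k[:2])-h;print(np.hypot(*T),np.degrees(np.arctan2(T[1],T[0])))
"
```

```text
[ 0.38180509 -0.26338254  0.203     ] [np.float64(-0.048), np.float64(-0.232), np.float64(0.922)] [np.float64(-0.092), np.float64(-0.25), np.float64(0.922)]
0.11856080949297614 163.52803687020102
```

```bash
python3 -m handwheel '[-0.07,-0.24,0.2,0,0.15,-0.07,-0.24,0.5,0,0.15,-0.07,-0.24,0.56,0,0.15,-0.07,-0.24,0.56,0,0.15]';python3 -c "
from h import *
s=r.state()
print(s['position'])
cv2.imwrite('pics/w29.png',r.snapshot('wrist')[:,:,::-1])
print(proj('wrist',[.383,-.267,.203],s))
"
```

```text
t: 32.1
position: [0.3827, -0.2654, 0.2158]
eef_rot: [-0.0, 0.469, 0.883, 0.0]
wrist_force: [0.4, 0.3, 1.0]
width: 0.0364
[ 0.38268843 -0.26544391  0.21580212]
[276.94443384 261.18326643]
```

View pics/w29.png

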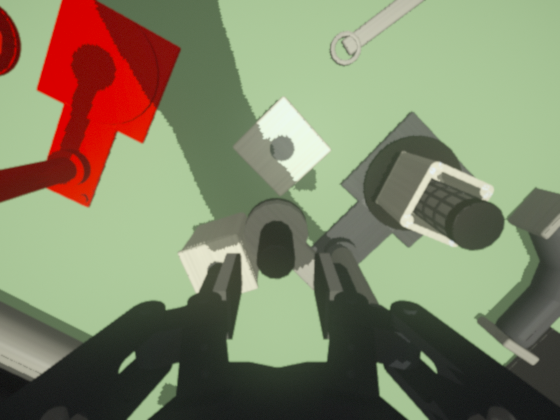

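```bash
python3 -m handwheel '[0,0,0.2,0,0.15,0,0,0.36,0,0.15,0,0,0.36,0,0.15]';python3 -c "
from h import *
s=r.state();print(s['position'])
n=np.array([np.cos(np.radians(34)),np.sin(np.radians(34))])
for a in np.linspace(164,82,13):
    k=np.array([.4955,-.297])+.115*np.array([np.cos(np.radians(a)),np.sin(np.radians(a))])+.007*n
    print(round(a),k.round(4),togo([k[0],k[1],.172]))
"
```

```text
t: 32.52
position: [0.3823, -0.2658, 0.1727]
eef_rot: [-0.0, 0.47, 0.883, 0.0]
wrist_force: [-0.2, 0.2, -0.2]
width: 0.0362
[ 0.38231898 -0.26580344  0.17268898]
164 [ 0.3908 -0.2614] [np.float64(-0.009), np.float64(0.079), np.float64(0.006)]
157 [ 0.3953 -0.2485] [np.float64(0.059), np.float64(0.171), np.float64(0.006)]
150 [ 0.4014 -0.2362] [np.float64(0.116), np.float64(0.27), np.float64(0.006)]
144 [ 0.4089 -0.2247] [np.float64(0.16), np.float64(0.375), np.float64(0.006)]
137 [ 0.4177 -0.2142] [np.float64(0.192), np.float64(0.485), np.float64(0.006)]
130 [ 0.4276 -0.2048] [np.float64(0.21), np.float64(0.597), np.float64(0.006)]
123 [ 0.4387 -0.1966] [np.float64(0.215), np.float64(0.712), np.float64(0.006)]
116 [ 0.4506 -0.1899] [np.float64(0.207), np.float64(0.825), np.float64(0.006)]
109 [ 0.4632 -0.1846] [np.float64(0.184), np.float64(0.938), np.float64(0.006)]
102 [ 0.4764 -0.1808] [np.float64(0.149), np.float64(1.046), np.float64(0.006)]
96 [ 0.4899 -0.1786] [np.float64(0.101), np.float64(1.15), np.float64(0.006)]
89 [ 0.5036 -0.1781] [np.float64(0.041), np.float64(1.247), np.float64(0.006)]
82 [ 0.5173 -0.1792] [np.float64(-0.031), np.float64(1.336), np.float64(0.006)]
```

```bash
python3 -m handwheel '[-0.01,0.08,0,0,0.15,0.06,0.17,0,0,0.15,0.115,0.27,0,0,0.15,0.16,0.375,0,0,0.15,0.19,0.485,0,0,0.15,0.21,0.6,0,0,0.15,0.215,0.71,0,0,0.15,0.205,0.825,0,0,0.15]';python3 -c "
from h import *
s=r.state();print(s['position'])
cv2.imwrite('pics/w30.png',r.snapshot('wrist')[:,:,::-1])
n=np.array([np.cos(np.radians(34)),np.sin(np.radians(34))])
for a in (109,102,96,89,82,79):
    k=np.array([.4955,-.297])+.115*np.array([np.cos(np.radians(a)),np.sin(np.radians(a))])+.007*n
    print(round(a),k.round(4),togo([k[0],k[1],.172]))
"
```

```text
t: 33.52
position: [0.4516, -0.19, 0.1725]
eef_rot: [0.0, 0.47, 0.883, 0.0]
wrist_force: [-1.2, -0.1, 0.6]
width: 0.0361
[ 0.45160328 -0.18995624  0.17254186]
109 [ 0.4639 -0.1844] [np.float64(-0.012), np.float64(0.095), np.float64(0.006)]
102 [ 0.4774 -0.1806] [np.float64(-0.049), np.float64(0.206), np.float64(0.006)]
96 [ 0.4893 -0.1787] [np.float64(-0.091), np.float64(0.297), np.float64(0.006)]
89 [ 0.5033 -0.1781] [np.float64(-0.152), np.float64(0.397), np.float64(0.007)]
82 [ 0.5173 -0.1792] [np.float64(-0.225), np.float64(0.489), np.float64(0.007)]
79 [ 0.5232 -0.1802] [np.float64(-0.26), np.float64(0.525), np.float64(0.007)]
```

View pics/w30.png

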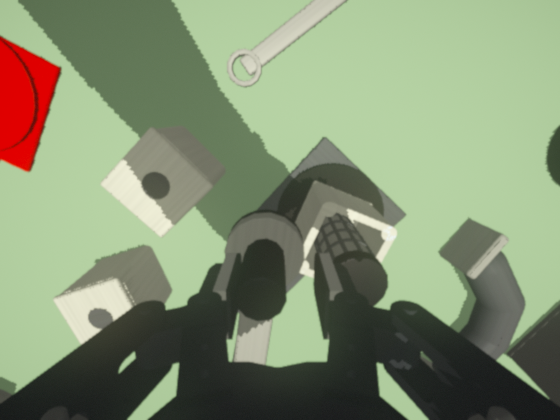

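```bash
python3 -m handwheel '[-0.01,0.095,0,0,0.15,-0.05,0.2,0,0,0.15,-0.09,0.3,0,0,0.15,-0.15,0.4,0,0,0.15,-0.19,0.45,0,0,0.15,-0.22,0.48,0,0,0.15,-0.22,0.48,0,0,0.15]';python3 -c "
from h import *
s=r.state();print(s['position'])
cv2.imwrite('pics/w31.png',r.snapshot('wrist')[:,:,::-1])
crop('side','s31',(250,100,400,220),5)
"
```

```text
t: 34.45
position: [0.5136, -0.1805, 0.1725]
eef_rot: [0.0, 0.47, 0.883, 0.0]
wrist_force: [-0.6, 0.3, 0.9]
width: 0.0366
[ 0.51360096 -0.18047033  0.17249843]
```

View pics/w31.png

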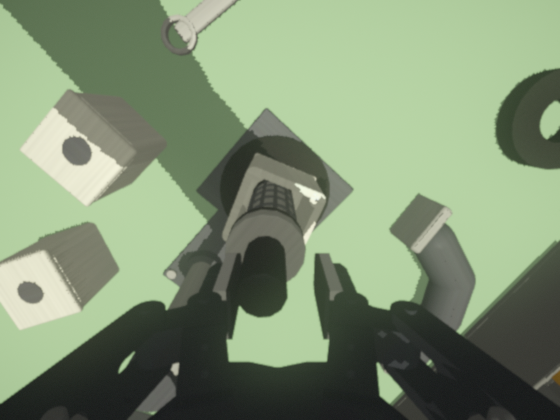

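View pics/s31.png

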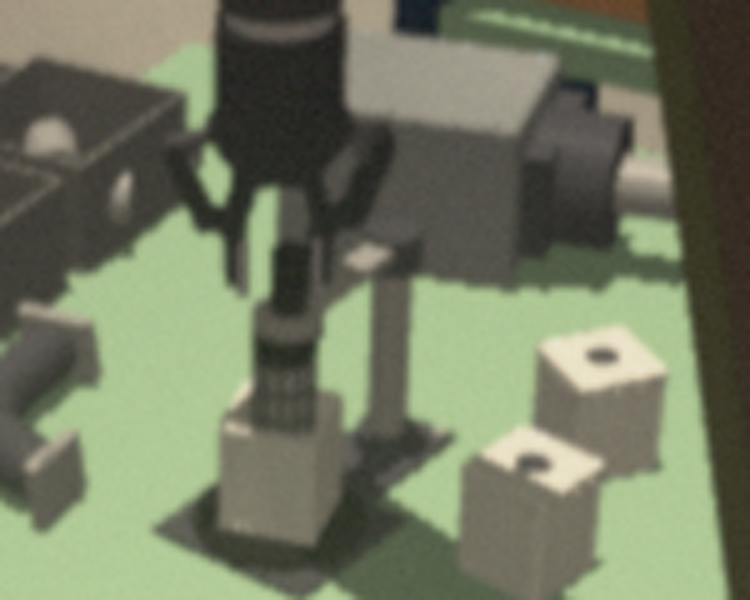

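```bash
python3 -m handwheel '[-0.02,0.025,0,0,0.15,-0.04,0.05,0,0,0.15,-0.055,0.07,0,0,0.15,-0.055,0.07,0,0,0.15]';python3 -m handwheel '[-0.02,0.025,0,0,0.15,-0.035,0.045,0,0,0.15,-0.035,0.045,0,0,0.15]'
```

```text
t: 35.05
position: [0.5193, -0.1812, 0.172]
eef_rot: [-0.004, 0.47, 0.882, -0.002]
wrist_force: [-10.6, -2.4, 5.2]
width: 0.0359
t: 35.42
position: [0.5198, -0.1818, 0.1712]
eef_rot: [-0.009, 0.471, 0.882, -0.006]
wrist_force: [-23.1, -3.1, 12.1]
width: 0.0366
```

```bash
python3 -m handwheel '[0.03,-0.05,0,0,0.15,0.06,-0.09,0,0,0.15,0.06,-0.09,0,0,0.15]';python3 -c "
from h import *
cv2.imwrite('pics/w32.png',r.snapshot('wrist')[:,:,::-1])
"
```

```text
t: 35.8
position: [0.5181, -0.1816, 0.1728]
eef_rot: [0.001, 0.47, 0.883, 0.0]
wrist_force: [0.8, -0.6, -0.1]
width: 0.0362
```

View pics/w32.png

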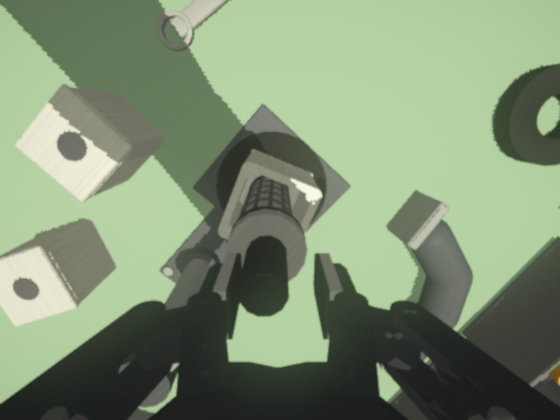

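Force has gone back to zero; a few more millimetres back to centre the cage on the knob, then straight up.

```bash
python3 -m handwheel '[0.01,-0.02,0,0,0.15,0.02,-0.035,0,0,0.15,0.02,-0.035,-0.1,0,0.15,0.02,-0.035,-0.4,0,0.15,0.02,-0.035,-0.8,0,0.15]';python3 -m handwheel '[0,0,-0.3,0,0.15,0.3,0,-0.3,0,0.15,0.7,0.2,-0.3,0,0.15,1,0.4,-0.3,0,0.15,1,0.4,-0.3,0,0.15]';python3 -m handwheel '[0.4,0,0,0,0.15,0.8,0,0,0,0.15,0.9,0,0,0,0.15,0.9,0,0,0,0.15,0.9,0,0,0,0.15,0.9,0,0,0,0.15]';python3 -c "
from h import *
print(r.state()['joint_vel'].round(3))
crop('side','s33',(250,100,400,220),5)
crop('top','t33',(320,150,460,270),5)
cv2.imwrite('pics/tf.png',r.snapshot('top')[:,:,::-1])
"
```

```text
t: 36.48
position: [0.5121, -0.1816, 0.2693]
eef_rot: [-0.001, 0.47, 0.883, -0.0]
wrist_force: [-0.4, -0.1, -0.3]
width: 0.0367
t: 37.1
position: [0.4855, -0.0533, 0.3057]
eef_rot: [0.001, 0.468, 0.884, 0.001]
wrist_force: [-0.3, -1.0, 0.4]
width: 0.0364
t: 37.85
position: [0.4259, 0.0332, 0.3044]
eef_rot: [0.0, 0.471, 0.882, -0.0]
wrist_force: [0.1, -0.0, -0.6]
width: 0.0361
[ 0.002  0.    -0.003  0.003  0.002  0.001]
```

View pics/s33.png

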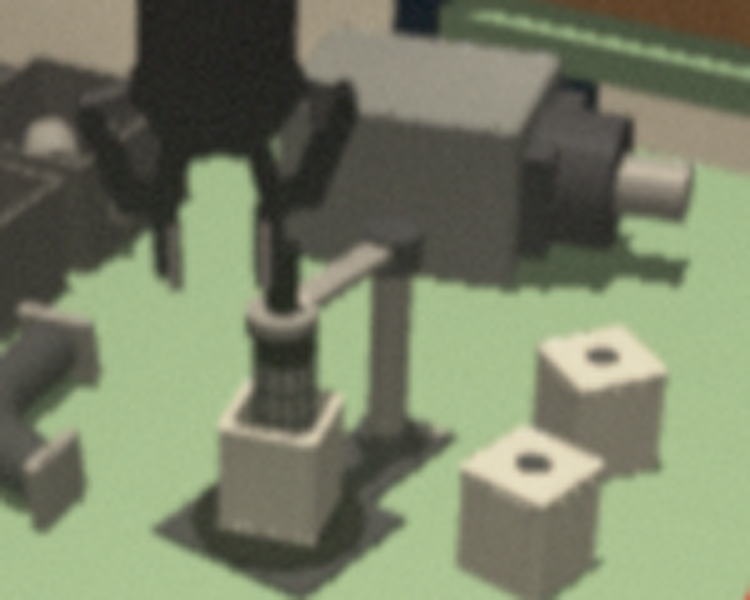

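View pics/t33.png

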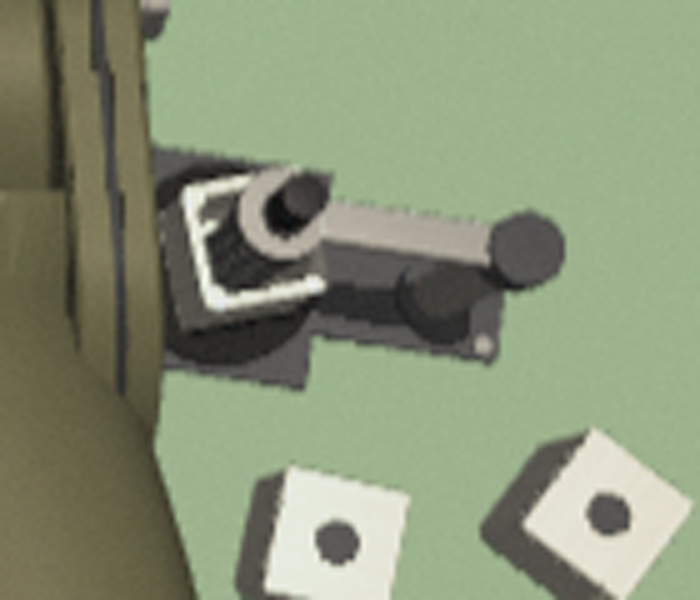

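View pics/tf.png

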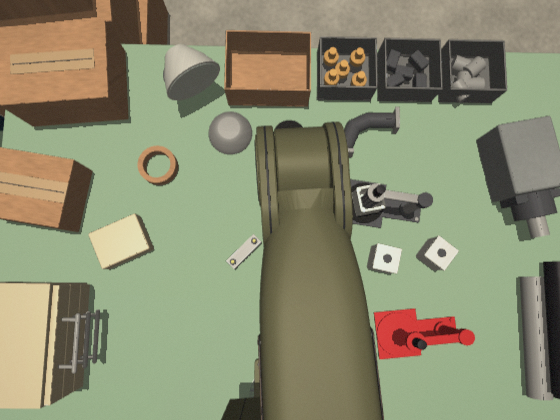

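```bash
python3 -c "
from h import *
k=ray('top',(380.2,189),.203);h=ray('top',np.array((527,250))/5-.1+[320,150],.165);p=np.array([.5113,-.1815])
a=lambda d:np.arctan2(d[1],d[0])
print(k,h,a(k[:2]-h[:2])-a(p-h[:2]),np.hypot(*(k-h)[:2]))
print('bowl',ray('top',(370.7,197.5),.087))
r.job_done()
"
```

```text
[ 0.51142542 -0.1814369   0.203     ] [ 0.49455353 -0.2962167   0.165     ] -0.000991149823908355 0.11601320450245964
bowl [ 0.51214802 -0.18463309  0.087     ]
the job is handed in; nothing more can be done
```

I finished the job and handed it in at about 38 s on the robot's clock; no verdict is reported.

**What I did**
- **Bowl:** The tool could not be tilted, so I turned the bowl over with two pushes, each lifting as it pushed, that tipped it onto its side and then upright. The first two tries at the first push failed: one slid off over the top and one only moved the bowl along. I then gripped it and set it mouth-up on the pad.
- **Element:** I lowered it into the bowl until it stood on the floor, then let go.
- **Retaining arm:** I swung it round by the knob, held loosely between the half-open fingers. I pushed it onto its stop at about 23 N, then backed off to zero force.
- **Wrong turn:** I moved the bowl sideways the wrong way once while carrying it, and corrected that before placing it. It touched nothing that I could see.

**Last checks**

| Check | Measured | Limit |
|---|---|---|
| Bowl off the pad's centre | about 3 mm | 18 mm |
| Element off the bowl's centre, before the arm was swung | about 3 mm | 14 mm |
| Retaining arm from its stop | about 0.00 rad | 0.12 rad |

- Side and top views after the swing show the element still upright under the arm and the bowl unmoved.
- The robot was clear and at rest, and no spare showed visible movement. In the last overall picture the arm hid the spanner and most of the rubber ring, so I could not check those two there.
- I did not measure the element's height or tilt after letting go, only judged them from the pictures.

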